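Make up a consignment of four sample bottles in the transport case

TASK

A consignment is four of the small blue-capped sample bottles, and one is already in the foam-lined transport case. Stand more of them from the bench upright in empty foam pockets, one to a pocket, until the case holds exactly four, then shut its lid fully. Leave the bottles left over, and everything else on the bench, standing where they are.

Things in the scene. Friction and masses are not known exactly. Their poses are not given: they have to be found in the camera images.
- case: open orange hard-shell sample transport case with dark foam inside, fixed in place, about 248 mm (its x) by 172 mm (its y); origin at the centre of its underside, z up. Base rim 46 mm above the bench; foam top 42 mm; foam floor 8 mm. Six square pockets, 60 mm wide and 34 mm deep, in 2 rows of 3 at 76 mm pitch. The lid is hinged on its -y long side; the front, with carry handle, is its +y side
- cell0 (a point): centre of the floor of a pocket of the case: front row (away from the hinge), -x end (axes as the case)
- cell1 (a point): centre of the floor of a pocket of the case: front row (away from the hinge), middle (axes as the case)
- cell2 (a point): centre of the floor of a pocket of the case: front row (away from the hinge), +x end (axes as the case)
- cell3 (a point): centre of the floor of a pocket of the case: back row (next to the hinge), -x end (axes as the case)
- cell4 (a point): centre of the floor of a pocket of the case: back row (next to the hinge), middle (axes as the case)
- cell5 (a point): centre of the floor of a pocket of the case: back row (next to the hinge), +x end (axes as the case)
- case_lid (a joint): angle of the lid: 0 = shut flush on the base, about 1.8 = standing open; it has a stiff friction hinge and stays where it is left, and can be pushed shut with a few newtons at its free edge
- lid_hinge (a point): middle of the hinge line, at the base's rim, 46 mm above the bench; x along the hinge (axes as the case)
- lid_edge (a point): middle of the lid's free edge on its outer face, moving with the lid. The lid is a hollow shell 248 x 172 mm, 46 mm deep, walls 4 mm; this point is 172 mm from the hinge line along the lid and 46 mm out from the lid's rim plane. Axes: x along the hinge, y from hinge to free edge, z out of the outer face
- bottle_a: clear glass sample bottle with a bright blue screw cap, 44 mm diameter, 77 mm tall overall (cap about the upper 25 mm); origin at the centre of its underside, z up its axis; at the start packed in a back-row pocket of the case
- bottle_b: clear glass sample bottle with a bright blue screw cap, 44 mm diameter, 77 mm tall overall (cap about the upper 25 mm); origin at the centre of its underside, z up its axis; at the start standing on the bench, mass 70 to 170 g
- bottle_c: clear glass sample bottle with a bright blue screw cap, 44 mm diameter, 77 mm tall overall (cap about the upper 25 mm); origin at the centre of its underside, z up its axis; at the start standing on the bench, mass 70 to 170 g
- bottle_d: clear glass sample bottle with a bright blue screw cap, 44 mm diameter, 77 mm tall overall (cap about the upper 25 mm); origin at the centre of its underside, z up its axis; at the start standing on the bench, mass 70 to 170 g
- bottle_e: clear glass sample bottle with a bright blue screw cap, 44 mm diameter, 77 mm tall overall (cap about the upper 25 mm); origin at the centre of its underside, z up its axis; at the start standing on the bench, mass 70 to 170 g
- bottle_f: clear glass sample bottle with a bright blue screw cap, 44 mm diameter, 77 mm tall overall (cap about the upper 25 mm); origin at the centre of its underside, z up its axis; at the start standing on the bench, mass 70 to 170 g
- jar: bystander: wide-mouth jar with white cap, 73 mm diameter, 77 mm tall, among the bottles; origin at the centre of its underside
- beaker: bystander: beaker with dark red contents, 74 mm diameter, 88 mm tall; origin at the centre of its underside
- mouse_1: bystander: black computer mouse, 108 x 61 x 38 mm; origin at the centre of its underside
There are look-alikes about, which are no part of the job. Leave any green look-alike of the bottle_e alone.

How it is judged:
On the way:
1. exactly four blue-capped bottles stand upright on the floors of the case's pockets, with the lid still open (horizontal distance between bottle_a and case below 0.14 m and z of bottle_a in the frame of case between 0.005 and 0.014 m and angle between bottle_a's own z axis and vertical below 0.15 rad and ((horizontal distance between bottle_b and case below 0.14 m and z of bottle_b in the frame of case between 0.005 and 0.014 m and angle between bottle_b's own z axis and vertical below 0.15 rad) or (distance of bottle_b from where it was at the start of the episode below 0.04 m and height (world z) of bottle_b below 0.005 m and angle between bottle_b's own z axis and vertical below 0.15 rad)) and ((horizontal distance between bottle_c and case below 0.14 m and z of bottle_c in the frame of case between 0.005 and 0.014 m and angle between bottle_c's own z axis and vertical below 0.15 rad) or (distance of bottle_c from where it was at the start of the episode below 0.04 m and height (world z) of bottle_c below 0.005 m and angle between bottle_c's own z axis and vertical below 0.15 rad)) and ((horizontal distance between bottle_d and case below 0.14 m and z of bottle_d in the frame of case between 0.005 and 0.014 m and angle between bottle_d's own z axis and vertical below 0.15 rad) or (distance of bottle_d from where it was at the start of the episode below 0.04 m and height (world z) of bottle_d below 0.005 m and angle between bottle_d's own z axis and vertical below 0.15 rad)) and ((horizontal distance between bottle_e and case below 0.14 m and z of bottle_e in the frame of case between 0.005 and 0.014 m and angle between bottle_e's own z axis and vertical below 0.15 rad) or (distance of bottle_e from where it was at the start of the episode below 0.04 m and height (world z) of bottle_e below 0.005 m and angle between bottle_e's own z axis and vertical below 0.15 rad)) and ((horizontal distance between bottle_f and case below 0.14 m and z of bottle_f in the frame of case between 0.005 and 0.014 m and angle between bottle_f's own z axis and vertical below 0.15 rad) or (distance of bottle_f from where it was at the start of the episode below 0.04 m and height (world z) of bottle_f below 0.005 m and angle between bottle_f's own z axis and vertical below 0.15 rad)) and ((height (world z) of each of bottle_b, bottle_c below 0.005 m and height (world z) of each of bottle_d, bottle_e, bottle_f above 0.005 m) or (height (world z) of each of bottle_b, bottle_d below 0.005 m and height (world z) of each of bottle_c, bottle_e, bottle_f above 0.005 m) or (height (world z) of each of bottle_b, bottle_e below 0.005 m and height (world z) of each of bottle_c, bottle_d, bottle_f above 0.005 m) or (height (world z) of each of bottle_b, bottle_f below 0.005 m and height (world z) of each of bottle_c, bottle_d, bottle_e above 0.005 m) or (height (world z) of each of bottle_b, bottle_e, bottle_f above 0.005 m and height (world z) of each of bottle_c, bottle_d below 0.005 m) or (height (world z) of each of bottle_b, bottle_d, bottle_f above 0.005 m and height (world z) of each of bottle_c, bottle_e below 0.005 m) or (height (world z) of each of bottle_b, bottle_d, bottle_e above 0.005 m and height (world z) of each of bottle_c, bottle_f below 0.005 m) or (height (world z) of each of bottle_b, bottle_c, bottle_f above 0.005 m and height (world z) of each of bottle_d, bottle_e below 0.005 m) or (height (world z) of each of bottle_b, bottle_c, bottle_e above 0.005 m and height (world z) of each of bottle_d, bottle_f below 0.005 m) or (height (world z) of each of bottle_b, bottle_c, bottle_d above 0.005 m and height (world z) of each of bottle_e, bottle_f below 0.005 m)) and value of joint case_lid above 1 rad), for 0.2 s.
At the end, for the whole second after the job is handed in: The lid is shut (within 0.05 rad); exactly four blue-capped bottles, the one packed before among them, stand upright (within 0.15 rad) on the floors of the case's pockets; the other two stand upright on the bench within 40 mm of where they stood (horizontal distance between bottle_a and case below 0.14 m and z of bottle_a in the frame of case between 0.005 and 0.014 m and angle between bottle_a's own z axis and vertical below 0.15 rad and ((horizontal distance between bottle_b and case below 0.14 m and z of bottle_b in the frame of case between 0.005 and 0.014 m and angle between bottle_b's own z axis and vertical below 0.15 rad) or (distance of bottle_b from where it was at the start of the episode below 0.04 m and height (world z) of bottle_b below 0.005 m and angle between bottle_b's own z axis and vertical below 0.15 rad)) and ((horizontal distance between bottle_c and case below 0.14 m and z of bottle_c in the frame of case between 0.005 and 0.014 m and angle between bottle_c's own z axis and vertical below 0.15 rad) or (distance of bottle_c from where it was at the start of the episode below 0.04 m and height (world z) of bottle_c below 0.005 m and angle between bottle_c's own z axis and vertical below 0.15 rad)) and ((horizontal distance between bottle_d and case below 0.14 m and z of bottle_d in the frame of case between 0.005 and 0.014 m and angle between bottle_d's own z axis and vertical below 0.15 rad) or (distance of bottle_d from where it was at the start of the episode below 0.04 m and height (world z) of bottle_d below 0.005 m and angle between bottle_d's own z axis and vertical below 0.15 rad)) and ((horizontal distance between bottle_e and case below 0.14 m and z of bottle_e in the frame of case between 0.005 and 0.014 m and angle between bottle_e's own z axis and vertical below 0.15 rad) or (distance of bottle_e from where it was at the start of the episode below 0.04 m and height (world z) of bottle_e below 0.005 m and angle between bottle_e's own z axis and vertical below 0.15 rad)) and ((horizontal distance between bottle_f and case below 0.14 m and z of bottle_f in the frame of case between 0.005 and 0.014 m and angle between bottle_f's own z axis and vertical below 0.15 rad) or (distance of bottle_f from where it was at the start of the episode below 0.04 m and height (world z) of bottle_f below 0.005 m and angle between bottle_f's own z axis and vertical below 0.15 rad)) and ((height (world z) of each of bottle_b, bottle_c below 0.005 m and height (world z) of each of bottle_d, bottle_e, bottle_f above 0.005 m) or (height (world z) of each of bottle_b, bottle_d below 0.005 m and height (world z) of each of bottle_c, bottle_e, bottle_f above 0.005 m) or (height (world z) of each of bottle_b, bottle_e below 0.005 m and height (world z) of each of bottle_c, bottle_d, bottle_f above 0.005 m) or (height (world z) of each of bottle_b, bottle_f below 0.005 m and height (world z) of each of bottle_c, bottle_d, bottle_e above 0.005 m) or (height (world z) of each of bottle_b, bottle_e, bottle_f above 0.005 m and height (world z) of each of bottle_c, bottle_d below 0.005 m) or (height (world z) of each of bottle_b, bottle_d, bottle_f above 0.005 m and height (world z) of each of bottle_c, bottle_e below 0.005 m) or (height (world z) of each of bottle_b, bottle_d, bottle_e above 0.005 m and height (world z) of each of bottle_c, bottle_f below 0.005 m) or (height (world z) of each of bottle_b, bottle_c, bottle_f above 0.005 m and height (world z) of each of bottle_d, bottle_e below 0.005 m) or (height (world z) of each of bottle_b, bottle_c, bottle_e above 0.005 m and height (world z) of each of bottle_d, bottle_f below 0.005 m) or (height (world z) of each of bottle_b, bottle_c, bottle_d above 0.005 m and height (world z) of each of bottle_e, bottle_f below 0.005 m)) and value of joint case_lid below 0.05 rad); the robot touches nothing.
It fails at once if the wide-mouth jar with white cap is moved more than 40 mm or tipped (distance of jar from where it was at the start of the episode above 0.04 m or angle between jar's own z axis and vertical above 0.4 rad).
It fails at once if the beaker is moved more than 40 mm or tipped (distance of beaker from where it was at the start of the episode above 0.04 m or angle between beaker's own z axis and vertical above 0.4 rad).
It fails at once if the computer mouse is moved more than 40 mm or tipped (distance of mouse_1 from where it was at the start of the episode above 0.04 m or angle between mouse_1's own z axis and vertical above 0.4 rad).
It also fails if it takes over 72 s, if anything falls off the work surface, if the arm or the gripper's body presses on something with over 40 N, if the wrist force passes 120 N, or if a joint passes its speed limit or range.

ROBOT

A 6-joint arm with a two-finger parallel gripper is mounted at the origin on a cart in front of the work surface, level with it; the furniture and walls round the work are solid. World frame = base frame: x ahead of the robot, y to its left, z up, the work surface at z = 0. Lengths are in m, angles in rad, forces in N, time in s.
With the tool pointing down it reaches from about 0.275 to 0.725 m from the base axis. Payload 5.6 kg.
Tool frame: the origin (TCP) lies at the very end of the fingers, on their centre line; the grasp point (between the pads) lies 19 mm behind it; z points along the fingers, y is the line along which they close (so a half turn about z gives the same grasp; the last joint's range is limited). The gripper opens to 85 mm and grips with 20 to 120 N. Pads are 22 mm wide; open, the fingers measure 114 mm over their backs; the gripper's body (76 mm by 85 mm) begins 54 mm behind the grasp point. The pads swing forward as they close: fully open they stand 13 mm farther back than shut.
Start: joints at [-0.86, 0.255, 0.108, 0, -1.424, -0.285], TCP at [0.227, -0.501, 0.208] pointing down, gripper open.
Joint ranges: [-2.95, 2.95], [-1.21, 1.97], [-1.09, 1.5], [-2.87, 1.71], [-2.94, -0.07], [-3.05, 3.05]. Speed limits (rad/s): [2.57, 2.57, 3.14, 3.14, 3.14, 3.14].

INTERFACE

Orientations are given as a unit quaternion [x, y, z, w].
In Python, from bench import r gives the robot as it stands.
- The arm moves only by the shell command python3 -m crank 'ROWS' [FORCE]. ROWS is JSON, a list of rows, each an object with "grip": the opening, from 0 (shut) to 1 (fully open); "travel": the shift along the tool's x, y, z in m, a list of three; "yaw": the turn about the tool's z in rad. In form: [{"grip": grip, "travel": [x, y, z], "yaw": yaw}, ...]. A call has 1 to 12 rows; each row shifts and turns the commanded pose from where the row before left it, along the tool's axes as they then stand; what a row does not reach is not made up. A row lasts 1/12 s, in which the tool goes at most 41.7 mm and 7.16 degrees, less where a joint would pass 70% of its speed; a pose out of reach is approached as far as the arm can. A call with a gripper value outside its range is refused whole. The fingers move at their own pace and stop on an object; FORCE is the grip in N (left out, the last holds). Time passes only in rows, so rows that do not move let the fingers close. It gives the time, the measured TCP pose, the force, the opening and the grip force at its end, in the units of the state.
- r.get_obs(): the state, without advancing time (a new reading comes with each control period).
- r.read_camera(name): name is "side" or "top" or "wrist"; returns a dict with "color" (384x512x3 uint8, blue, green, red), "range_z" (384x512 float32, m along the optical axis (not along the pixel's ray), 0 where there is no reading), "camera_matrix" (3x3 intrinsics, pixels), "R" (3x3) and "t" (3): a world point X has camera coordinates R X + t; the wrist camera has in their place "hand_eye" (4x4, takes a point from camera to tool coordinates, whose origin is the TCP and whose axes are the flange's). Camera axes: x right, y down, z forward; pixel columns grow to the right and rows downward; lengths in m; the calibration is good to about 2 mm. A picture is of the moment at which its call begins: read the wrist's pose just before it.
- r.sign_off(): hands the job in; it is judged then, once.
Trained networks look in a picture, given as the dict that the camera call returned (one of the last four; its "shot" number tells which), for a name from the list of things; names that differ only in an ending like _2 or _b are one class to them, and where a whole thing is asked for, a point or a joint stands for the part that bears it (a point fixed in the world has none). Each returns a list of dicts, best first, with "conf" (0 to 1); they miss things now and then, are a little off and sometimes report something else, mostly with a low value. They report only what shows in the picture. A call takes as long as a camera call. They do not tell look-alikes from the thing itself.
- r.silhouettes(label, picture): "pixels" (384x512 bool, what is visible of it) and "extent" ([left, top, width, height] in pixels, round what is visible of it).
The state is a dict: "time_s": time; "joint_positions": joint angles; "qvel": joint speeds; "tau": joint torques, N m; "position": TCP position; "tool_rot": TCP orientation; "force": force on the tool from outside, world axes, zero at the start; "wrist_torque": the same for the moment, N m; "gripper_width": opening from 0.0 (shut) to 1.0 (fully open); "finger_force": force on a finger pad.
Only numpy, scipy, OpenCV 4.12 (cv2) and the standard library are available. Lean on these libraries where they do the work, as an engineer would, in place of code of your own. Each camera call takes 0.05 s, during which the arm holds its last target. There are 200 camera calls.

## Working session

There is one attempt and no reset: what is moved stays moved. The work goes in short steps, Python scripts to look and compute and a shell command to move; the robot and the scene stay as the last step left them, time stands still between calls to the robot, and variables do not carry over. Pictures are saved under pics/ and viewed, at most 10 in all, crops included, and the job is handed in when it is done.

```bash
ls; mkdir -p pics; cat > h.py <<'E'
import numpy as np,cv2
from bench import r
def world(p,mask=None):
    z=p["range_z"];K=p["camera_matrix"]
    v,u=np.mgrid[0:384,0:512]
    c=np.stack([(u-K[0,2])/K[0,0]*z,(v-K[1,2])/K[1,1]*z,z],-1)
    return (c-p["t"])@p["R"]
E
python3 - <<'E'
from h import *
o=r.get_obs();print(o)
p=r.read_camera("top");cv2.imwrite("pics/top.png",cv2.resize(p["color"],(800,600)))
W=world(p)
for l in ["bottle_b","jar","beaker","mouse_1","case","case_lid"]:
    for d in r.silhouettes(l,p):
        m=d["pixels"]&(p["range_z"]>0);w=W[m]
        top=w[w[:,2]>np.percentile(w[:,2],95)-.012]
        print(l,round(d["conf"],2),d["extent"],"top c",((top.min(0)+top.max(0))/2).round(3),"n",len(w),"min",w.min(0).round(3),"max",w.max(0).round(3),"col",np.median(p["color"][m],0))
s=r.read_camera("side");cv2.imwrite("pics/side.png",cv2.resize(s["color"],(800,600)))
E
```

```text
pics
{'time_s': 0.0, 'joint_positions': array([-8.60386262e-01,  2.55762491e-01,  1.06977524e-01, -5.00099427e-04,
       -1.42391616e+00, -2.84577464e-01]), 'qvel': array([-1.22555036e-05,  1.71843539e-04,  4.40604315e-04,  3.28167591e-05,
        3.85067252e-04, -2.63907798e-04]), 'tau': array([ 3.81303280e-04, -3.86629415e+01,  2.37938708e+01,  5.36498845e+00,
       -6.08595190e-03,  5.36255925e-05]), 'position': array([ 0.22700617, -0.50035116,  0.20687312]), 'tool_rot': array([-2.11275139e-01,  9.77426134e-01,  9.54979574e-04, -2.37166410e-04]), 'force': array([ 0.40879712, -0.07782524, -0.5001577 ]), 'wrist_torque': array([-0.00243086,  0.01064357, -0.02877364]), 'finger_force': 0.0, 'gripper_width': 0.9984693600807745}
bottle_b 0.69 [219.4, 237.1, 16.0, 12.3] top c [0.346 0.132 0.076] n 137 min [0.325 0.11  0.025] max [0.364 0.15  0.083] col [ 89. 126.  76.]
bottle_b 0.64 [166.0, 205.9, 15.9, 11.7] top c [0.457 0.304 0.076] n 180 min [ 0.436  0.283 -0.002] max [0.487 0.33  0.082] col [146. 111. 104.]
bottle_b 0.59 [245.6, 234.9, 15.4, 15.1] top c [0.352 0.034 0.076] n 144 min
[... 834 characters left out ...]
op c [ 0.359 -0.471  0.086] n 566 min [ 0.324 -0.515 -0.002] max [ 0.393 -0.434  0.096] col [ 91.   89.5 106. ]
mouse_1 0.73 [123.2, 215.5, 19.5, 31.1] top c [0.387 0.465 0.037] n 537 min [ 0.335  0.435 -0.003] max [0.447 0.503 0.045] col [19. 17. 17.]
case 0.88 [283.7, 130.8, 103.3, 103.4] top c [ 0.546 -0.317  0.215] n 7164 min [ 0.389 -0.359 -0.007] max [ 0.672 -0.069  0.229] col [27. 43. 44.]
case_lid 0.57 [335.7, 128.7, 55.1, 93.1] top c [ 0.547 -0.317  0.218] n 3302 min [ 0.415 -0.419 -0.005] max [ 0.716 -0.241  0.229] col [ 16.  53. 104.]
case_lid 0.2 [280.2, 134.2, 107.6, 95.1] top c [ 0.546 -0.319  0.215] n 7100 min [ 0.389 -0.402 -0.007] max [ 0.672 -0.069  0.229] col [27. 43. 44.]
```

View pics/top.png

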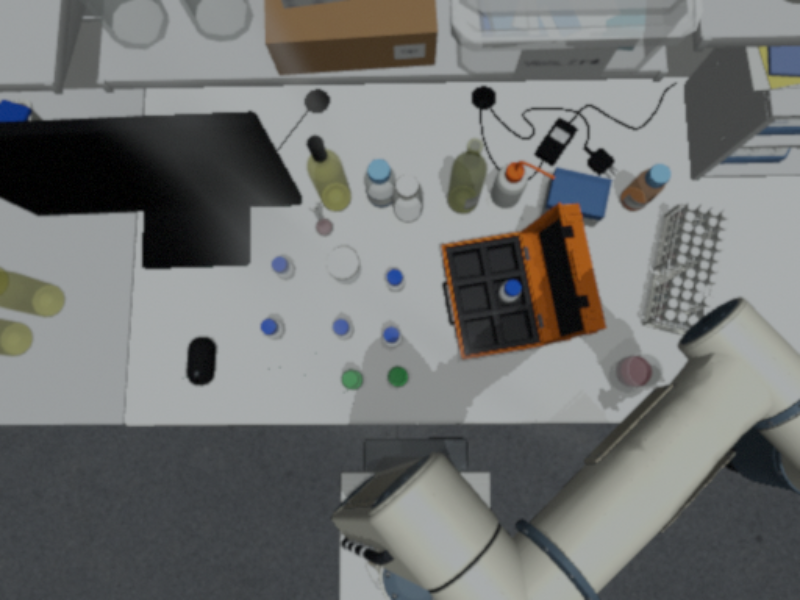

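View pics/side.png

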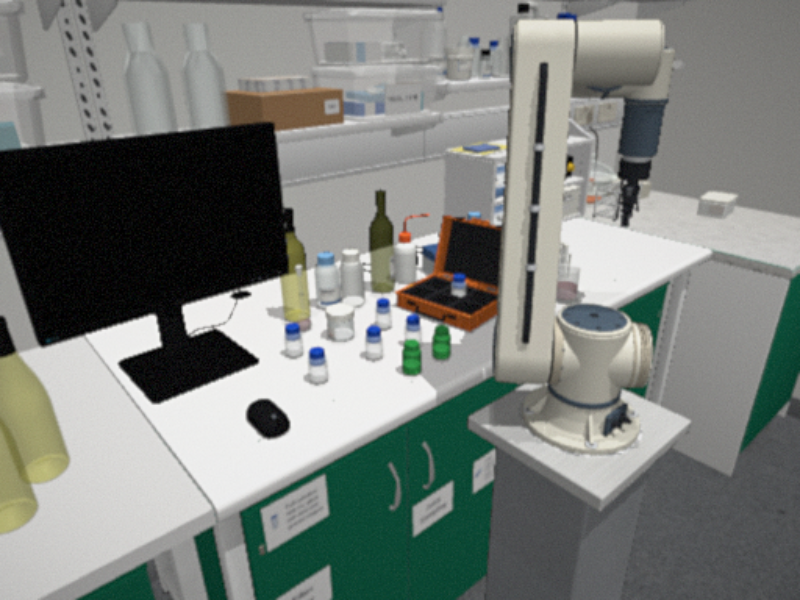

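```bash
python3 - <<'E'
from h import *
p=r.read_camera("top");c=p["color"][120:270,110:400]
cv2.imwrite("pics/crop.png",cv2.resize(c,(800,414),interpolation=cv2.INTER_CUBIC))
W=world(p);hsv=cv2.cvtColor(p["color"],cv2.COLOR_BGR2HSV)
for n,lo,hi in [("blue",100,125),("green",40,90)]:
    m=((hsv[...,0]>=lo)&(hsv[...,0]<=hi)&(hsv[...,1]>110)&(hsv[...,2]>50)&(W[...,2]>.04)&(W[...,2]<.12)).astype('u1')
    k,L,S,C=cv2.connectedComponentsWithStats(m)
    for i in range(1,k):
        if S[i,4]>20:
            w=W[L==i];t=w[w[:,2]>np.percentile(w[:,2],60)-.01]
            print(n,C[i].round(),S[i,4],((t.min(0)+t.max(0))/2).round(3),(t.max(0)-t.min(0)).round(3))
# case rim/foam: orange, z 0.035-0.055
m=(hsv[...,0]<25)&(hsv[...,1]>120)&(abs(W[...,2]-.046)<.006)
w=W[m][:,:2];w=w[(w[:,0]>.38)&(w[:,0]<.72)&(w[:,1]<-.05)&(w[:,1]>-.36)]
print(len(w),cv2.minAreaRect((w*1000).astype('f4')),w.min(0),w.max(0))
E
```

```text
blue [ 8. 71.] 217 [0.94  0.876 0.107] [0.057 0.075 0.017]
blue [371. 123.] 809 [ 0.739 -0.357  0.082] [0.11  0.131 0.018]
blue [178. 168.] 23 [0.593 0.289 0.078] [0.017 0.017 0.008]
blue [252. 177.] 72 [0.561 0.038 0.077] [0.028 0.03  0.013]
blue [328. 184.] 92 [ 0.534 -0.21   0.083] [0.034 0.033 0.014]
blue [172. 209.] 74 [0.458 0.306 0.076] [0.031 0.032 0.012]
blue [218. 209.] 63 [0.455 0.152 0.078] [0.027 0.027 0.011]
blue [250. 214.] 68 [0.438 0.047 0.077] [0.027 0.026 0.011]
green [254. 241.] 107 [0.352 0.034 0.076] [0.029 0.033 0.013]
green [224. 243.] 26 [0.344 0.131 0.078] [0.019 0.02  0.009]
1245 ((530.40478515625, -190.58236694335938), (254.90415954589844, 218.59600830078125), 8.928683280944824) [ 0.39286488 -0.31538308] [ 0.6669004  -0.06551947]
```

Pictures (800×600 top view): the blue caps on the bench are at (280,265), (270,327), (341,327), (395,278) and (391,335). Packed bottle_a is at (512,290). The green-capped look-alikes at (351,379) and (398,377) are to be left alone. The white jar is at (343,263). The bench bottles I want are (391,335), (395,278) and (341,327), which have blue caps and the right height. I'll confirm them in the crop.

View pics/crop.png

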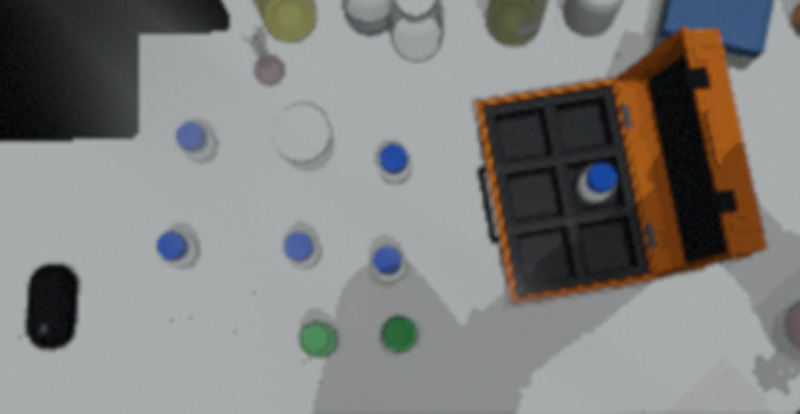

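```bash
cat > case.py <<'E'
from h import *
from scipy.optimize import minimize
p=r.read_camera("top");W=world(p)
w=W[p["range_z"]>0];w=w[(w[:,0]>.36)&(w[:,0]<.7)&(w[:,1]>-.33)&(w[:,1]<-.03)&(w[:,2]<.055)]
low=w[(w[:,2]<.034)&(w[:,2]>.004)][:,:2];top=w[(w[:,2]>.038)][:,:2]
def loc(P,q):
    c,s=np.cos(q[2]),np.sin(q[2]);return (P-q[:2])@np.array([[c,-s],[s,c]])
def pd(L): # signed dist inside the nearest pocket (+in)
    x=L[:,0];x=np.minimum(np.minimum(abs(x),abs(x-.076)),abs(x+.076));y=abs(abs(L[:,1])-.038)
    return .030-np.maximum(x,y)
def cost(q):
    Ll,Lt=loc(low,q),loc(top,q)
    Ll=Ll[(abs(Ll[:,0])<.115)&(abs(Ll[:,1])<.075)];Lt=Lt[(abs(Lt[:,0])<.12)&(abs(Lt[:,1])<.082)]
    return -np.sum(np.tanh(pd(Ll)/.004))+np.sum(np.tanh(pd(Lt)/.004))
best=min((minimize(cost,[x,y,a],method="Nelder-Mead",options=dict(initial_simplex=[[x,y,a],[x+.01,y,a],[x,y+.01,a],[x,y,a+.08]])) for x in(.515,.525,.535) for y in(-.185,-.175,-.165) for a in(.1,.17,.24)),key=lambda o:o.fun)
q=best.x;print(q.round(4),best.fun,len(low),len(top))
c,s=np.cos(q[2]),np.sin(q[2]);R=np.array([[c,-s],[s,c]])
for i in range(6): print(i,(q[:2]+R@[(-.076,0,.076)[i%3],.038 if i<3 else -.038]).round(4))
print("hinge",(q[:2]+R@[0,-.086]).round(4))
o=w[(w[:,2]>.043)&(w[:,2]<.05)][:,:2];L=loc(o,q);print(np.percentile(L,[1,50,99],axis=0))
E
python3 case.py
```

```text
[ 0.5285 -0.1729  0.1605] -2340.5656533186425 1865 2901
0 [ 0.4474 -0.1475]
1 [ 0.5224 -0.1354]
2 [ 0.5974 -0.1232]
3 [ 0.4595 -0.2225]
4 [ 0.5345 -0.2104]
5 [ 0.6096 -0.1982]
hinge [ 0.5422 -0.2578]
[[-0.12853328 -0.12604825]
 [-0.00630437 -0.06589718]
 [ 0.12451295  0.0909581 ]]
```

Crop: blue caps at (393,158), (388,260) and (298,246) confirmed as the three to pack. Greens are at (318,338) and (399,333), and pockets 0, 1 and 2 (front row) are empty.

```bash
cat > d.py <<'E'
import sys
from h import *
from scipy.spatial.transform import Rotation as Ro
o=r.get_obs();P=np.array(o["position"]);R=Ro.from_quat(o["tool_rot"])
print("t",o["time_s"],"pos",P.round(4),"w",round(o["gripper_width"],3),"force",np.round(o["force"],1),"ytool",R.as_matrix()[:,1].round(3))
a=list(map(float,sys.argv[1:]))
for i in range(0,len(a),3):
    T=np.array(a[i:i+3]);d=R.inv().apply(T-P);n=int(np.ceil(np.linalg.norm(d)/.0405));print(T,"delta mm",(d*1000).round(1),"rows",n,"per",(d*1000/n).round(2));P=T
E
python3 d.py .438 .047 .150  .438 .047 .044
```

```text
t 0.5 pos [ 0.2272 -0.5008  0.2077] w 0.999 force [ 0.7 -0.5  0.3] ytool [-0.413  0.911  0.   ]
[0.438 0.047 0.15 ] delta mm [-418.3  411.8   57.8] rows 15 per [-27.88  27.46   3.85]
[0.438 0.047 0.044] delta mm [  0.  -0. 106.] rows 3 per [ 0.000e+00 -1.000e-02  3.533e+01]
```

```bash
python3 -m crank '[{"grip":0.9,"travel":[-0.0262,0.0257,0.0036],"yaw":0},{"grip":0.9,"travel":[-0.0262,0.0257,0.0036],"yaw":0},{"grip":0.9,"travel":[-0.0262,0.0257,0.0036],"yaw":0},{"grip":0.9,"travel":[-0.0262,0.0257,0.0036],"yaw":0},{"grip":0.9,"travel":[-0.0262,0.0257,0.0036],"yaw":0},{"grip":0.9,"travel":[-0.0262,0.0257,0.0036],"yaw":0},{"grip":0.9,"travel":[-0.0262,0.0257,0.0036],"yaw":0},{"grip":0.9,"travel":[-0.0262,0.0257,0.0036],"yaw":0}]' 40
python3 -m crank '[{"grip":0.9,"travel":[-0.0262,0.0257,0.0036],"yaw":0},{"grip":0.9,"travel":[-0.0262,0.0257,0.0036],"yaw":0},{"grip":0.9,"travel":[-0.0262,0.0257,0.0036],"yaw":0},{"grip":0.9,"travel":[-0.0262,0.0257,0.0036],"yaw":0},{"grip":0.9,"travel":[-0.0262,0.0257,0.0036],"yaw":0},{"grip":0.9,"travel":[-0.0262,0.0257,0.0036],"yaw":0},{"grip":0.9,"travel":[-0.0262,0.0257,0.0036],"yaw":0},{"grip":0.9,"travel":[-0.0262,0.0257,0.0036],"yaw":0},{"grip":0.9,"travel":[0,0,0],"yaw":0},{"grip":0.9,"travel":[0,0,0],"yaw":0}]'
python3 d.py .438 .047 .150  .438 .047 .044
python3 - <<'E'
from h import *
from scipy.spatial.transform import Rotation as Ro
o=r.get_obs();p=r.read_camera("wrist");H=np.array(p["hand_eye"])
cv2.imwrite("pics/w1.png",p["color"])
z=p["range_z"];K=p["camera_matrix"];v,u=np.mgrid[0:384,0:512]
c=np.stack([(u-K[0,2])/K[0,0]*z,(v-K[1,2])/K[1,1]*z,z],-1)
W=(c@H[:3,:3].T+H[:3,3])@Ro.from_quat(o["tool_rot"]).as_matrix().T+o["position"]
hsv=cv2.cvtColor(p["color"],cv2.COLOR_BGR2HSV)
m=((hsv[...,0]>=100)&(hsv[...,0]<=125)&(hsv[...,1]>110)&(hsv[...,2]>50)&(W[...,2]>.068)&(W[...,2]<.09)&(z>0)).astype('u1')
k,L,S,C=cv2.connectedComponentsWithStats(m)
for i in range(1,k):
    if S[i,4]>200:
        w=W[L==i];print(C[i].round(),S[i],w.min(0).round(4),w.max(0).round(4),((w.min(0)+w.max(0))/2).round(4))
E
```

```text
time_s: 1.17
position: [0.3334, -0.2255, 0.1791]
tool_rot: [-0.211, 0.977, -0.0, 0.0]
force: [0.8, -0.1, -0.0]
gripper_width: 0.903
finger_force: 0.0
time_s: 2.0
position: [0.4393, 0.0482, 0.1498]
tool_rot: [-0.213, 0.977, -0.0, -0.0]
force: [-0.8, -0.4, 0.1]
gripper_width: 0.899
finger_force: 0.0
t 2.0 pos [0.4393 0.0482 0.1498] w 0.899 force [-0.8 -0.4  0.1] ytool [-0.416  0.909  0.   ]
[0.438 0.047 0.15 ] delta mm [ 1.7 -0.6 -0.2] rows 1 per [ 1.71 -0.56 -0.24]
[0.438 0.047 0.044] delta mm [-1.00e-01 -0.00e+00  1.06e+02] rows 3 per [-3.000e-02 -0.000e+00  3.533e+01]
[255. 190.] [ 235  169   41   41 1239] [0.4194 0.0286 0.0683] [0.4528 0.0617 0.0777] [0.4361 0.0451 0.073 ]
[362. 244.] [346 235  28  21 233] [0.437  0.1386 0.0681] [0.4468 0.1646 0.0773] [0.4419 0.1516 0.0727]
[193. 301.] [176 283  37  35 952] [0.5432 0.0208 0.068 ] [0.5755 0.0539 0.0775] [0.5594 0.0374 0.0728]
[498. 311.] [480 298  32  30 515] [0.4394 0.2883 0.0682] [0.4611 0.3202 0.0772] [0.4503 0.3043 0.0727]
```

```bash
python3 -m crank '[{"grip":0.9,"travel":[0.0037,-0.0013,0.025],"yaw":0},{"grip":0.9,"travel":[0,0,0.035],"yaw":0},{"grip":0.9,"travel":[0,0,0.030],"yaw":0},{"grip":0.9,"travel":[0,0,0.015],"yaw":0},{"grip":0.9,"travel":[0,0,0],"yaw":0},{"grip":0.1,"travel":[0,0,0],"yaw":0},{"grip":0.1,"travel":[0,0,0],"yaw":0},{"grip":0.1,"travel":[0,0,0],"yaw":0},{"grip":0.1,"travel":[0,0,0],"yaw":0},{"grip":0.1,"travel":[0,0,0],"yaw":0},{"grip":0.1,"travel":[0,0,0],"yaw":0},{"grip":0.1,"travel":[0,0,0],"yaw":0}]' 40
python3 d.py .4365 .0455 .145 .5224 -.1354 .150 .5224 -.1354 .056
```

```text
time_s: 3.05
position: [0.438, 0.0445, 0.0473]
tool_rot: [-0.212, 0.977, 0.0, 0.002]
force: [-1.2, 0.5, 6.7]
gripper_width: 0.481
finger_force: 39.9
t 3.05 pos [0.438  0.0445 0.0473] w 0.481 force [-1.2  0.5  6.7] ytool [-0.414  0.91  -0.001]
[0.4365 0.0455 0.145 ] delta mm [  0.6   1.5 -97.7] rows 3 per [  0.19   0.49 -32.57]
[ 0.5224 -0.1354  0.15  ] delta mm [  -3.4 -200.2   -4.8] rows 5 per [ -0.68 -40.05  -0.97]
[ 0.5224 -0.1354  0.056 ] delta mm [ 0.4  0.1 94. ] rows 3 per [1.400e-01 2.000e-02 3.133e+01]
```

```bash
python3 -m crank '[{"grip":0.1,"travel":[0,0,-0.01],"yaw":0},{"grip":0.1,"travel":[0,0,-0.03],"yaw":0},{"grip":0.1,"travel":[0,0,-0.035],"yaw":0},{"grip":0.1,"travel":[0,0,-0.025],"yaw":0},{"grip":0.1,"travel":[0,0,0],"yaw":0},{"grip":0.1,"travel":[0,0,0],"yaw":0}]'
python3 - <<'E'
from h import *
p=r.read_camera("wrist");s=r.read_camera("side")
a=cv2.resize(p["color"],(533,400));b=cv2.resize(s["color"][170:270,190:323],(266,200),interpolation=cv2.INTER_CUBIC)
im=np.zeros((400,800,3),'u1');im[:,:533]=a;im[:200,533:799]=b;cv2.imwrite("pics/g1.png",im)
E
```

```text
time_s: 3.55
position: [0.4373, 0.0446, 0.1471]
tool_rot: [-0.211, 0.977, 0.001, 0.002]
force: [-0.2, -0.6, -1.9]
gripper_width: 0.48
finger_force: 40.9
```

View pics/g1.png

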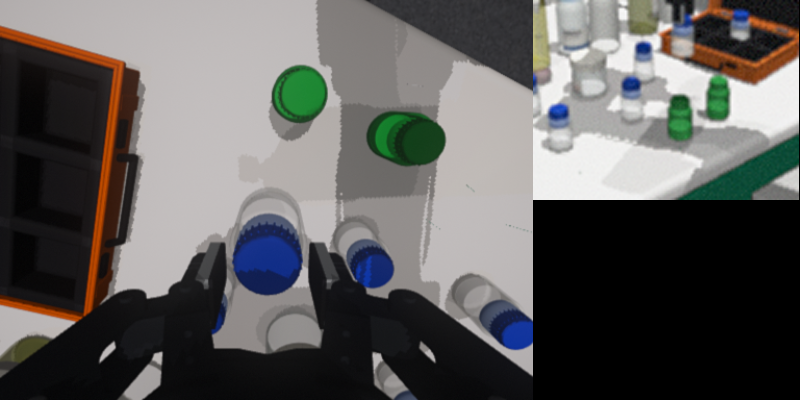

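The wrist view shows the bottle upright between the fingers at about (268,240), and the greens at (300,93) and (405,138) are untouched. Next: carry it to cell1.

```bash
python3 -m crank '[{"grip":0.1,"travel":[-0.0006,-0.033,0],"yaw":0},{"grip":0.1,"travel":[-0.0006,-0.034,0],"yaw":0},{"grip":0.1,"travel":[-0.0006,-0.034,0],"yaw":0},{"grip":0.1,"travel":[-0.0006,-0.034,0],"yaw":0},{"grip":0.1,"travel":[-0.0006,-0.034,0],"yaw":0},{"grip":0.1,"travel":[-0.0006,-0.031,0],"yaw":0},{"grip":0.1,"travel":[0,0,0],"yaw":0},{"grip":0.1,"travel":[0,0,0],"yaw":0},{"grip":0.1,"travel":[0,0,0],"yaw":0}]'
python3 d.py .5224 -.1354 .150 .5224 -.1354 .056
```

```text
time_s: 4.4
position: [0.5212, -0.1364, 0.1438]
tool_rot: [-0.211, 0.977, 0.001, -0.001]
force: [-0.3, 0.8, -0.5]
gripper_width: 0.481
finger_force: 41.1
t 4.4 pos [ 0.5212 -0.1364  0.1438] w 0.481 force [-0.3  0.8 -0.5] ytool [-0.412  0.911  0.002]
[ 0.5224 -0.1354  0.15  ] delta mm [-1.5  0.5 -6.2] rows 1 per [-1.49  0.46 -6.21]
[ 0.5224 -0.1354  0.056 ] delta mm [-0.2 -0.2 94. ] rows 3 per [-0.07 -0.05 31.33]
```

```bash
python3 -m crank '[{"grip":0.1,"travel":[-0.0015,0.0005,0.02],"yaw":0},{"grip":0.1,"travel":[0,0,0.03],"yaw":0},{"grip":0.1,"travel":[0,0,0.02],"yaw":0},{"grip":0.1,"travel":[0,0,0.010],"yaw":0},{"grip":0.1,"travel":[0,0,0.005],"yaw":0},{"grip":0.1,"travel":[0,0,0.003],"yaw":0},{"grip":0.1,"travel":[0,0,0],"yaw":0},{"grip":0.1,"travel":[0,0,0],"yaw":0}]'
```

```text
time_s: 5.07
position: [0.5242, -0.1355, 0.0584]
tool_rot: [-0.212, 0.977, -0.0, 0.001]
force: [0.2, -0.8, -1.1]
gripper_width: 0.478
finger_force: 41.1
```

```bash
python3 -m crank '[{"grip":0.1,"travel":[0,0,0.002],"yaw":0},{"grip":0.1,"travel":[0,0,0.0015],"yaw":0},{"grip":0.1,"travel":[0,0,0],"yaw":0}]'
python3 -m crank '[{"grip":0.68,"travel":[0,0,0],"yaw":0},{"grip":0.68,"travel":[0,0,0],"yaw":0},{"grip":0.68,"travel":[0,0,0],"yaw":0},{"grip":0.68,"travel":[0,0,0],"yaw":0},{"grip":0.68,"travel":[0,0,-0.02],"yaw":0},{"grip":0.68,"travel":[0,0,-0.035],"yaw":0},{"grip":0.68,"travel":[0,0,-0.035],"yaw":0},{"grip":0.68,"travel":[0,0,-0.02],"yaw":0},{"grip":0.68,"travel":[0,0,0],"yaw":0}]'
python3 d.py .559 .0375 .155  .559 .0375 .045
```

```text
time_s: 5.32
position: [0.5246, -0.1355, 0.0554]
tool_rot: [-0.211, 0.977, -0.0, 0.002]
force: [-1.3, 0.9, 5.1]
gripper_width: 0.482
finger_force: 41.8
time_s: 6.07
position: [0.5262, -0.1363, 0.1693]
tool_rot: [-0.211, 0.977, -0.002, 0.005]
force: [0.1, -0.6, 0.3]
gripper_width: 0.68
finger_force: 0.0
t 6.0667 pos [ 0.5262 -0.1363  0.1693] w 0.68 force [ 0.1 -0.6  0.3] ytool [-0.413  0.911 -0.006]
[0.559  0.0375 0.155 ] delta mm [-101.6  144.8   14.3] rows 5 per [-20.31  28.96   2.86]
[0.559  0.0375 0.045 ] delta mm [  0.9   0.6 110. ] rows 3 per [ 0.29  0.21 36.66]
```

```bash
python3 -m crank '[{"grip":0.9,"travel":[-0.0204,0.029,0.003],"yaw":0},{"grip":0.9,"travel":[-0.0204,0.029,0.003],"yaw":0},{"grip":0.9,"travel":[-0.0204,0.029,0.003],"yaw":0},{"grip":0.9,"travel":[-0.0204,0.029,0.003],"yaw":0},{"grip":0.9,"travel":[-0.0204,0.029,0.003],"yaw":0},{"grip":0.9,"travel":[0,0,0],"yaw":0},{"grip":0.9,"travel":[0,0,0],"yaw":0},{"grip":0.9,"travel":[0,0,0],"yaw":0}]'
python3 d.py .5595 .0375 .155  .5595 .0375 .046
```

```text
time_s: 6.73
position: [0.5561, 0.0386, 0.1483]
tool_rot: [-0.212, 0.977, -0.0, -0.0]
force: [-0.2, 0.0, -0.5]
gripper_width: 0.903
finger_force: 0.0
t 6.7333 pos [0.5561 0.0386 0.1483] w 0.903 force [-0.2  0.  -0.5] ytool [-0.414  0.91  -0.   ]
[0.5595 0.0375 0.155 ] delta mm [-2.6 -2.4 -6.7] rows 1 per [-2.62 -2.38 -6.65]
[0.5595 0.0375 0.046 ] delta mm [-1.00e-01  0.00e+00  1.09e+02] rows 3 per [-3.000e-02  0.000e+00  3.633e+01]
```

```bash
python3 -m crank '[{"grip":0.9,"travel":[-0.0026,-0.0024,0.025],"yaw":0},{"grip":0.9,"travel":[0,0,0.035],"yaw":0},{"grip":0.9,"travel":[0,0,0.030],"yaw":0},{"grip":0.9,"travel":[0,0,0.012],"yaw":0},{"grip":0.9,"travel":[0,0,0],"yaw":0},{"grip":0.1,"travel":[0,0,0],"yaw":0},{"grip":0.1,"travel":[0,0,0],"yaw":0},{"grip":0.1,"travel":[0,0,0],"yaw":0},{"grip":0.1,"travel":[0,0,0],"yaw":0},{"grip":0.1,"travel":[0,0,0],"yaw":0},{"grip":0.1,"travel":[0,0,0],"yaw":0},{"grip":0.1,"travel":[0,0,0],"yaw":0}]' 40
python3 -m crank '[{"grip":0.1,"travel":[0,0,-0.01],"yaw":0},{"grip":0.1,"travel":[0,0,-0.03],"yaw":0},{"grip":0.1,"travel":[0,0,-0.035],"yaw":0},{"grip":0.1,"travel":[0,0,-0.025],"yaw":0},{"grip":0.1,"travel":[0,0,0],"yaw":0},{"grip":0.1,"travel":[0,0,0],"yaw":0}]'
python3 d.py .5974 -.1232 .152 .5974 -.1232 .056
```

```text
time_s: 7.73
position: [0.5613, 0.0377, 0.049]
tool_rot: [-0.212, 0.977, -0.0, 0.002]
force: [-1.7, 0.8, 5.4]
gripper_width: 0.481
finger_force: 39.6
time_s: 8.23
position: [0.5607, 0.038, 0.1492]
tool_rot: [-0.211, 0.977, 0.0, 0.002]
force: [-0.6, 0.9, -2.6]
gripper_width: 0.47
finger_force: 40.5
t 8.2333 pos [0.5607 0.038  0.1492] w 0.47 force [-0.6  0.9 -2.6] ytool [-0.413  0.911 -0.   ]
[ 0.5974 -0.1232  0.152 ] delta mm [  33.1 -161.9   -2.9] rows 5 per [  6.63 -32.39  -0.59]
[ 0.5974 -0.1232  0.056 ] delta mm [ 0.4  0.  96. ] rows 3 per [1.5e-01 1.0e-02 3.2e+01]
```

```bash
python3 -m crank '[{"grip":0.1,"travel":[0.0055,-0.0270,-0.003],"yaw":0},{"grip":0.1,"travel":[0.0055,-0.0270,-0.003],"yaw":0},{"grip":0.1,"travel":[0.0055,-0.0270,-0.002],"yaw":0},{"grip":0.1,"travel":[0.0055,-0.0270,0],"yaw":0},{"grip":0.1,"travel":[0.0055,-0.0270,0],"yaw":0},{"grip":0.1,"travel":[0.0056,-0.0269,0],"yaw":0},{"grip":0.1,"travel":[0,0,0],"yaw":0},{"grip":0.1,"travel":[0,0,0],"yaw":0},{"grip":0.1,"travel":[0,0,0],"yaw":0}]' 60
python3 d.py .5974 -.1232 .152 .5974 -.1232 .060
```

```text
time_s: 8.98
position: [0.5957, -0.1234, 0.1537]
tool_rot: [-0.211, 0.977, 0.0, -0.001]
force: [-0.4, 0.3, -0.9]
gripper_width: 0.459
finger_force: 60.4
t 8.9833 pos [ 0.5957 -0.1234  0.1537] w 0.459 force [-0.4  0.3 -0.9] ytool [-0.413  0.911  0.001]
[ 0.5974 -0.1232  0.152 ] delta mm [-1.6 -0.6  1.7] rows 1 per [-1.6  -0.56  1.66]
[ 0.5974 -0.1232  0.06  ] delta mm [-0.2 -0.1 92. ] rows 3 per [-0.05 -0.04 30.67]
```

```bash
python3 -m crank '[{"grip":0.1,"travel":[-0.0016,-0.0006,0.02],"yaw":0},{"grip":0.1,"travel":[0,0,0.03],"yaw":0},{"grip":0.1,"travel":[0,0,0.020],"yaw":0},{"grip":0.1,"travel":[0,0,0.010],"yaw":0},{"grip":0.1,"travel":[0,0,0.005],"yaw":0},{"grip":0.1,"travel":[0,0,0],"yaw":0},{"grip":0.1,"travel":[0,0,0],"yaw":0}]'
python3 -m crank '[{"grip":0.1,"travel":[0,0,0.003],"yaw":0},{"grip":0.1,"travel":[0,0,0.002],"yaw":0},{"grip":0.1,"travel":[0,0,0],"yaw":0}]'
```

```text
time_s: 9.57
position: [0.599, -0.1232, 0.071]
tool_rot: [-0.212, 0.977, -0.0, 0.001]
force: [0.3, -0.6, 1.1]
gripper_width: 0.1
finger_force: 0.0
time_s: 9.82
position: [0.5983, -0.1234, 0.065]
tool_rot: [-0.211, 0.977, 0.0, 0.0]
force: [0.7, 0.8, -0.3]
gripper_width: 0.103
finger_force: 0.0
```

The bottle slipped out during the descent. I'll raise the arm and look.

```bash
python3 -m crank '[{"grip":0.3,"travel":[0,0,-0.02],"yaw":0},{"grip":0.3,"travel":[0,0,-0.04],"yaw":0},{"grip":0.9,"travel":[0,0,-0.04],"yaw":0},{"grip":0.9,"travel":[-0.02,0.03,-0.02],"yaw":0},{"grip":0.9,"travel":[-0.02,0.03,0],"yaw":0},{"grip":0.9,"travel":[-0.02,0.03,0],"yaw":0},{"grip":0.9,"travel":[-0.01,0.03,0],"yaw":0},{"grip":0.9,"travel":[0,0,0],"yaw":0},{"grip":0.9,"travel":[0,0,0],"yaw":0}]' 40
python3 - <<'E'
from h import *
p=r.read_camera("top");w=r.read_camera("wrist")
im=np.zeros((400,800,3),'u1');im[:300,:400]=cv2.resize(w["color"],(400,300));im[:,400:]=cv2.resize(p["color"][130:250,270:390],(400,400),interpolation=cv2.INTER_CUBIC)
cv2.imwrite("pics/drop.png",im)
E
```

```text
time_s: 10.57
position: [0.6123, 0.0164, 0.185]
tool_rot: [-0.213, 0.977, 0.0, 0.0]
force: [-0.1, -0.5, 0.8]
gripper_width: 0.899
finger_force: 0.0
```

View pics/drop.png

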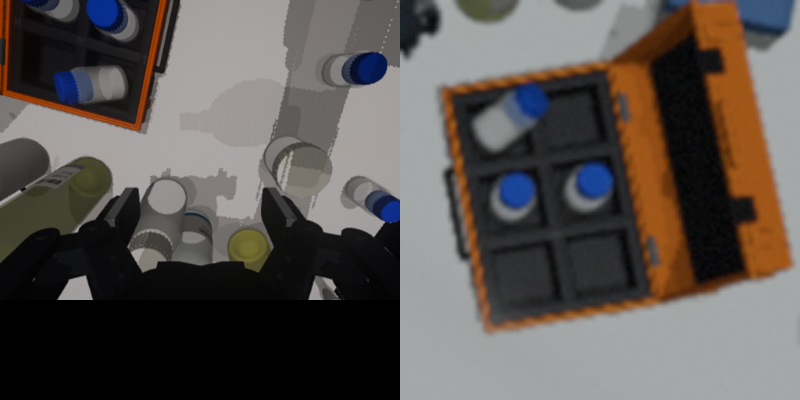

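The composite shows bottle D lying tilted in cell2 (top crop (510,118), wrist (92,85)). Its cap, at about (530,103), rests on the divider towards the hinge. Bottle C stands upright in cell1 (516,195). I'll measure D's lean and stand it up.

```bash
cat >> h.py <<'E'
from scipy.spatial.transform import Rotation as Ro
def wrist():
    o=r.get_obs();p=r.read_camera("wrist");H=np.array(p["hand_eye"])
    z=p["range_z"];K=p["camera_matrix"];v,u=np.mgrid[0:384,0:512]
    c=np.stack([(u-K[0,2])/K[0,0]*z,(v-K[1,2])/K[1,1]*z,z],-1)
    return p,(c@H[:3,:3].T+H[:3,3])@Ro.from_quat(o["tool_rot"]).as_matrix().T+o["position"]
def caps(p,W,zmin=.03,zmax=.12):
    hsv=cv2.cvtColor(p["color"],cv2.COLOR_BGR2HSV)
    m=((hsv[...,0]>=100)&(hsv[...,0]<=125)&(hsv[...,1]>110)&(hsv[...,2]>50)&(W[...,2]>zmin)&(W[...,2]<zmax)&(p["range_z"]>0)).astype('u1')
    k,L,S,C=cv2.connectedComponentsWithStats(m)
    for i in range(1,k):
        if S[i,4]>25:
            w=W[L==i];a,b=np.percentile(w,2,axis=0),np.percentile(w,98,axis=0);print("cap px",C[i].round(),S[i,4],"lo",a.round(3),"hi",b.round(3),"mid",((a+b)/2).round(3))
E
python3 - <<'E'
from h import *
p,W=wrist();caps(p,W)
t=r.read_camera("top");V=world(t);print("top");caps(t,V)
# D: whole visible points in/near cell2, above floor
for n,A,q in(("wrist",W,p),("top",V,t)):
    m=(q["range_z"]>0)&(abs(A[...,0]-.60)<.045)&(abs(A[...,1]+.135)<.05)&(A[...,2]>.05)
    w=A[m];print(n,len(w),w.mean(0).round(3),w.max(0).round(3))
    for d in r.silhouettes("bottle_b",q):
        w=A[d["pixels"]&(q["range_z"]>0)];c=np.median(w,0)
        if abs(c[0]-.6)<.06 and abs(c[1]+.14)<.06: 
            print("sil",d["conf"],d["extent"],c.round(3),np.percentile(w,[3,97],axis=0).round(3)); 
            u,s,v=np.linalg.svd(w-w.mean(0),full_matrices=False);print(v[0].round(2),w.mean(0).round(3))
E
```

```text
cap px [35.  1.] 51 lo [ 0.543 -0.242  0.041] hi [ 0.551 -0.198  0.085] mid [ 0.547 -0.22   0.063]
cap px [132.  16.] 1345 lo [ 0.512 -0.149  0.075] hi [ 0.539 -0.119  0.085] mid [ 0.526 -0.134  0.08 ]
cap px [477.  87.] 1164 lo [0.441 0.137 0.074] hi [0.47  0.166 0.077] mid [0.455 0.152 0.075]
cap px [ 86. 112.] 1120 lo [ 0.598 -0.166  0.069] hi [ 0.632 -0.134  0.09 ] mid [ 0.615 -0.15   0.08 ]
cap px [498. 267.] 787 lo [0.576 0.269 0.061] hi [0.606 0.296 0.077] mid [0.591 0.282 0.069]
top
cap px [ 8. 71.] 219 lo [0.915 0.842 0.098] hi [0.963 0.913 0.114] mid [0.939 0.877 0.106]
cap px [371. 123.] 811 lo [ 0.69  -0.416  0.067] hi [ 0.786 -0.297  0.087] mid [ 0.738 -0.357  0.077]
cap px [309. 160.] 94 lo [ 0.599 -0.167  0.042] hi [ 0.641 -0.134  0.092] mid [ 0.62  -0.151  0.067]
cap px [328. 184.] 91 lo [ 0.519 -0.226  0.069] hi [ 0.55  -0.194  0.089] mid [ 0.535 -0.21   0.079]
cap px [305. 186.] 92 lo [ 0.511 -0.147  0.039] hi [ 0.553 -0.118  0.09 ] mid [ 0.532 -0.133  0.065]
cap px [171. 209.] 64 lo [0.443 0.296 0.073] hi [0.472 0.321 0.082] mid [0.458 0.309 0.078]
wrist 3585 [ 0.603 -0.13   0.071] [ 0.633 -0.098  0.091]
sil 0.66 [29.2, 0.8, 71.9, 29.5] [ 0.543 -0.193  0.054] [[ 0.526 -0.21   0.019]
 [ 0.553 -0.188  0.082]]
[-0.16  0.18 -0.97] [ 0.542 -0.195  0.051]
sil 0.59 [72.0, 84.5, 94.7, 50.7] [ 0.601 -0.127  0.071] [[ 0.577 -0.158  0.045]
 [ 0.625 -0.099  0.088]]
[ 0.41 -0.71  0.57] [ 0.601 -0.127  0.069]
top 253 [ 0.603 -0.133  0.072] [ 0.644 -0.096  0.094]
sil 0.5 [291.6, 155.8, 24.6, 18.2] [ 0.601 -0.128  0.071] [[ 0.576 -0.161  0.03 ]
 [ 0.627 -0.099  0.089]]
[-0.34  0.7  -0.63] [ 0.601 -0.129  0.067]
```

```bash
python3 -m crank '[{"grip":0.68,"travel":[0,0,0],"yaw":0.122},{"grip":0.68,"travel":[0,0,0],"yaw":0.122},{"grip":0.68,"travel":[0,0,0],"yaw":0.122},{"grip":0.68,"travel":[0,0,0],"yaw":0.122},{"grip":0.68,"travel":[0,0,0],"yaw":0.122},{"grip":0.68,"travel":[0,0,0],"yaw":0.122},{"grip":0.68,"travel":[0,0,0],"yaw":0.122},{"grip":0.68,"travel":[0,0,0],"yaw":0.122},{"grip":0.68,"travel":[0,0,0],"yaw":0.122},{"grip":0.68,"travel":[0,0,0],"yaw":0.122},{"grip":0.68,"travel":[0,0,0],"yaw":0.122},{"grip":0.68,"travel":[0,0,0],"yaw":0.122}]' 20
python3 -m crank '[{"grip":0.68,"travel":[0,0,0],"yaw":0},{"grip":0.68,"travel":[0,0,0],"yaw":0}]'
python3 d.py .613 -.147 .15 .613 -.147 .047; python3 -c "
from bench import r;print(r.get_obs()['joint_positions'])"
```

```text
time_s: 11.87
position: [0.6123, 0.0139, 0.1847]
tool_rot: [0.499, 0.866, -0.0, 0.0]
force: [0.6, -0.1, 0.6]
gripper_width: 0.68
finger_force: 0.0
time_s: 12.03
position: [0.6123, 0.0141, 0.1847]
tool_rot: [0.495, 0.869, -0.0, 0.0]
force: [-0.0, -0.7, -0.8]
gripper_width: 0.682
finger_force: 0.0
t 12.0333 pos [0.6123 0.0141 0.1847] w 0.682 force [-0.  -0.7 -0.8] ytool [ 0.86  0.51 -0.  ]
[ 0.613 -0.147  0.15 ] delta mm [-138.9  -81.6   34.7] rows 5 per [-27.79 -16.32   6.94]
[ 0.613 -0.147  0.047] delta mm [  0.   0. 103.] rows 3 per [ 0.    0.   34.33]
[ 2.77914598e-01  3.86818868e-01  2.36230383e-01  2.67685783e-05
 -1.42020602e+00 -2.88414810e+00]
```

```bash
python3 -m crank '[{"grip":0.68,"travel":[-0.0275,-0.0160,0.006],"yaw":0},{"grip":0.68,"travel":[-0.0278,-0.0163,0.006],"yaw":0},{"grip":0.68,"travel":[-0.0278,-0.0163,0.006],"yaw":0},{"grip":0.68,"travel":[-0.0278,-0.0163,0.006],"yaw":0},{"grip":0.68,"travel":[-0.0278,-0.0163,0.006],"yaw":0},{"grip":0.68,"travel":[0,0,0],"yaw":0},{"grip":0.68,"travel":[0,0,0],"yaw":0},{"grip":0.68,"travel":[0,0,0],"yaw":0}]'
python3 d.py .613 -.147 .08 .613 -.147 .047
```

```text
time_s: 12.7
position: [0.6127, -0.1463, 0.1547]
tool_rot: [0.495, 0.869, 0.0, -0.0]
force: [0.2, 0.8, 0.3]
gripper_width: 0.682
finger_force: 0.0
t 12.7 pos [ 0.6127 -0.1463  0.1547] w 0.682 force [0.2 0.8 0.3] ytool [0.861 0.509 0.   ]
[ 0.613 -0.147  0.08 ] delta mm [-0.7 -0.2 74.7] rows 2 per [-0.37 -0.08 37.35]
[ 0.613 -0.147  0.047] delta mm [-0. -0. 33.] rows 1 per [-0. -0. 33.]
```

```bash
python3 -m crank '[{"grip":0.68,"travel":[-0.0007,0,0.03],"yaw":0},{"grip":0.68,"travel":[0,0,0.035],"yaw":0},{"grip":0.68,"travel":[0,0,0.020],"yaw":0},{"grip":0.68,"travel":[0,0,0.012],"yaw":0},{"grip":0.68,"travel":[0,0,0.010],"yaw":0},{"grip":0.68,"travel":[0,0,0],"yaw":0},{"grip":0.68,"travel":[0,0,0],"yaw":0}]'
python3 -m crank '[{"grip":0.1,"travel":[0,0,0],"yaw":0},{"grip":0.1,"travel":[0,0,0],"yaw":0},{"grip":0.1,"travel":[0,0,0],"yaw":0},{"grip":0.1,"travel":[0,0,0],"yaw":0},{"grip":0.1,"travel":[0,0,0],"yaw":0}]' 20
```

```text
time_s: 13.28
position: [0.6136, -0.1461, 0.0482]
tool_rot: [0.495, 0.869, -0.0, 0.0]
force: [0.5, -0.1, 0.0]
gripper_width: 0.678
finger_force: 0.0
time_s: 13.7
position: [0.6144, -0.1467, 0.0491]
tool_rot: [0.496, 0.868, 0.001, 0.001]
force: [0.5, 0.6, 5.2]
gripper_width: 0.506
finger_force: 20.3
```

```bash
python3 -m crank '[{"grip":0.1,"travel":[0.003,0,-0.003],"yaw":0},{"grip":0.1,"travel":[0.004,0,-0.003],"yaw":0},{"grip":0.1,"travel":[0.004,0,-0.002],"yaw":0},{"grip":0.1,"travel":[0.004,0,-0.001],"yaw":0},{"grip":0.1,"travel":[0.004,0,0],"yaw":0},{"grip":0.1,"travel":[0.004,0,0],"yaw":0},{"grip":0.1,"travel":[0.004,0,0],"yaw":0},{"grip":0.1,"travel":[0,0,0],"yaw":0}]'
```

```text
time_s: 14.37
position: [0.5983, -0.1225, 0.0562]
tool_rot: [0.496, 0.868, -0.0, -0.001]
force: [0.2, -0.6, -0.4]
gripper_width: 0.492
finger_force: 20.1
```

```bash
python3 -m crank '[{"grip":0.1,"travel":[0.004,0,0],"yaw":0},{"grip":0.1,"travel":[0.003,0,0],"yaw":0},{"grip":0.1,"travel":[0,0,0],"yaw":0}]'
python3 - <<'E'
from h import *
p,W=wrist();t=r.read_camera("top");V=world(t);caps(t,V)
for n,A,q in(("top",V,t),):
    for d in r.silhouettes("bottle_b",q):
        w=A[d["pixels"]&(q["range_z"]>0)];print(d["conf"],np.median(w,0).round(3))
im=np.zeros((400,800,3),'u1');im[:300,:400]=cv2.resize(p["color"],(400,300));im[:,400:]=cv2.resize(t["color"][130:250,270:390],(400,400),interpolation=cv2.INTER_CUBIC)
cv2.imwrite("pics/up.png",im)
E
```

```text
time_s: 14.62
position: [0.5953, -0.1164, 0.0563]
tool_rot: [0.496, 0.868, 0.0, -0.001]
force: [0.4, -1.9, -1.1]
gripper_width: 0.487
finger_force: 20.1
cap px [ 8. 71.] 220 lo [0.915 0.842 0.098] hi [0.962 0.911 0.113] mid [0.939 0.877 0.106]
cap px [371. 123.] 808 lo [ 0.691 -0.416  0.068] hi [ 0.786 -0.297  0.087] mid [ 0.738 -0.357  0.078]
cap px [178. 168.] 41 lo [0.583 0.277 0.073] hi [0.605 0.298 0.081] mid [0.594 0.287 0.077]
cap px [328. 184.] 93 lo [ 0.519 -0.226  0.065] hi [ 0.551 -0.194  0.09 ] mid [ 0.535 -0.21   0.077]
cap px [305. 186.] 92 lo [ 0.511 -0.148  0.039] hi [ 0.551 -0.118  0.09 ] mid [ 0.531 -0.133  0.064]
cap px [172. 209.] 74 lo [0.443 0.29  0.073] hi [0.472 0.321 0.081] mid [0.458 0.306 0.077]
cap px [218. 208.] 58 lo [0.445 0.139 0.073] hi [0.469 0.164 0.083] mid [0.457 0.152 0.078]
0.64 [0.455 0.296 0.07 ]
0.56 [ 0.526 -0.205  0.079]
0.55 [0.585 0.28  0.07 ]
0.55 [0.344 0.13  0.076]
0.53 [ 0.522 -0.262  0.046]
0.49 [0.451 0.148 0.064]
0.42 [ 0.517 -0.131  0.081]
```

View pics/up.png

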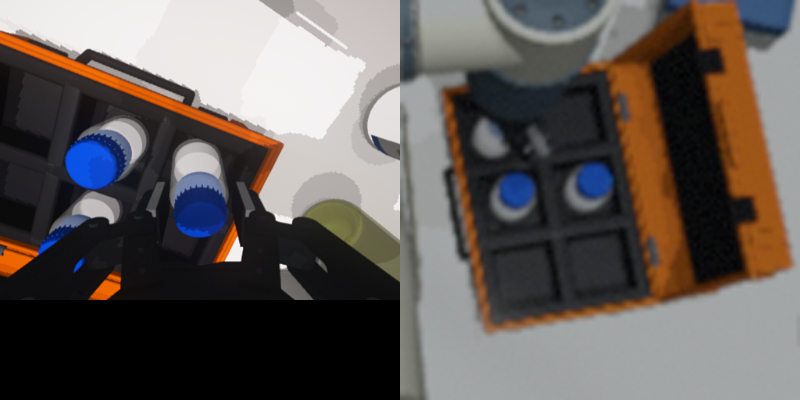

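D (wrist (200,190)) is nearly upright in cell2 and between the fingers. I'll measure the remaining tilt from the cap's top plane.

```bash
cat > tilt.py <<'E'
from h import *
p,W=wrist()
hsv=cv2.cvtColor(p["color"],cv2.COLOR_BGR2HSV)
m=((hsv[...,0]>=100)&(hsv[...,0]<=125)&(hsv[...,1]>110)&(hsv[...,2]>50)&(p["range_z"]>0)&(W[...,2]<.2)).astype('u1')
k,L,S,C=cv2.connectedComponentsWithStats(m)
for i in range(1,k):
    if S[i,4]<400: continue
    w=W[L==i];best=None;rng=np.random.default_rng(0)
    for _ in range(400):
        a=w[rng.choice(len(w),3,False)];n=np.cross(a[1]-a[0],a[2]-a[0]);q=np.linalg.norm(n)
        if q<5e-5: continue
        n=n/q*np.sign(n[2]) if n[2] else n/q
        if n[2]<.5: continue
        g=abs((w-a[0])@n)<.0015
        if best is None or g.sum()>best.sum(): best=g
    if best is None: continue
    x=w[best];n=np.linalg.svd(x-x.mean(0),full_matrices=False)[2][2];n*=np.sign(n[2])
    print(C[i].round(),S[i,4],"top mid",((x.min(0)+x.max(0))/2).round(4),"n",n.round(3),"tilt",np.arccos(n[2]).round(3),best.mean().round(2))
E
python3 tilt.py; python3 d.py
```

```text
[121. 206.] 4318 top mid [ 0.5241 -0.1332  0.0834] n [0.006 0.014 1.   ] tilt 0.015 0.74
[256. 271.] 3677 top mid [ 0.6012 -0.1294  0.0896] n [ 0.174 -0.192  0.966] tilt 0.262 0.62
[ 70. 304.] 678 top mid [ 0.5211 -0.2038  0.079 ] n [-0.788  0.372  0.491] tilt 1.058 0.48
t 14.8167 pos [ 0.5956 -0.117   0.0562] w 0.483 force [-0.1 -0.6 -0.9] ytool [ 0.862  0.508 -0.   ]
```

```bash
python3 -m crank '[{"grip":0.1,"travel":[0.004,0,0.002],"yaw":0},{"grip":0.1,"travel":[0.004,0,0.002],"yaw":0},{"grip":0.1,"travel":[0,0,0],"yaw":0},{"grip":0.68,"travel":[0,0,0],"yaw":0},{"grip":0.68,"travel":[0,0,0],"yaw":0},{"grip":0.68,"travel":[0,0,0],"yaw":0},{"grip":0.68,"travel":[0,0,-0.02],"yaw":0},{"grip":0.68,"travel":[0,0,-0.04],"yaw":0},{"grip":0.68,"travel":[0,0,-0.04],"yaw":0},{"grip":0.68,"travel":[0,0,0],"yaw":0},{"grip":0.68,"travel":[0,0,0],"yaw":0}]'
python3 tilt.py; python3 d.py
```

```text
time_s: 15.73
position: [0.5938, -0.1104, 0.156]
tool_rot: [0.496, 0.868, 0.002, 0.003]
force: [0.1, 0.6, -1.4]
gripper_width: 0.68
finger_force: 0.0
[171. 174.] 1544 top mid [ 0.5242 -0.1332  0.0836] n [0.005 0.013 1.   ] tilt 0.014 0.77
[245. 202.] 1432 top mid [ 0.5897 -0.1242  0.0858] n [ 0.026 -0.125  0.992] tilt 0.128 0.74
[143. 249.] 1333 top mid [ 0.5327 -0.2093  0.0837] n [-0.004  0.01   1.   ] tilt 0.011 0.71
t 15.7833 pos [ 0.5923 -0.1102  0.1536] w 0.677 force [-1.   0.1 -0.7] ytool [0.862 0.508 0.002]
```

```bash
python3 -m crank '[{"grip":0.7,"travel":[0,0,0],"yaw":-0.122},{"grip":0.7,"travel":[0,0,0],"yaw":-0.122},{"grip":0.7,"travel":[0,0,0],"yaw":-0.122},{"grip":0.7,"travel":[0,0,0],"yaw":-0.122},{"grip":0.7,"travel":[0,0,0],"yaw":-0.122},{"grip":0.7,"travel":[0,0,0],"yaw":-0.122},{"grip":0.7,"travel":[0,0,0],"yaw":-0.122},{"grip":0.7,"travel":[0,0,0],"yaw":-0.122},{"grip":0.7,"travel":[0,0,0],"yaw":-0.122},{"grip":0.7,"travel":[0,0,0],"yaw":-0.122},{"grip":0.7,"travel":[0,0,0],"yaw":-0.122},{"grip":0.7,"travel":[0,0,0],"yaw":-0.122}]' 60
python3 tilt.py; python3 d.py .5895 -.122 .08 .5895 -.122 .046 
```

```text
time_s: 16.78
position: [0.5909, -0.1102, 0.1508]
tool_rot: [-0.214, 0.977, 0.001, -0.002]
force: [-0.8, 0.2, -1.1]
gripper_width: 0.701
finger_force: 0.0
[166.  74.] 2019 top mid [ 0.5326 -0.2102  0.0836] n [-0.006  0.008  1.   ] tilt 0.01 0.81
[265. 107.] 1628 top mid [ 0.5239 -0.1343  0.0836] n [-0.001 -0.004  1.   ] tilt 0.004 0.91
[242. 187.] 1506 top mid [ 0.5889 -0.1251  0.0857] n [ 0.014 -0.136  0.991] tilt 0.137 0.8
t 16.8333 pos [ 0.5909 -0.1103  0.1509] w 0.702 force [-0.4 -1.2 -0.2] ytool [-0.425  0.905  0.002]
[ 0.5895 -0.122   0.08  ] delta mm [  6.  -10.1  70.9] rows 2 per [ 3.02 -5.07 35.44]
[ 0.5895 -0.122   0.046 ] delta mm [-0.1 -0.1 34. ] rows 1 per [-0.09 -0.06 34.  ]
```

```bash
python3 -m crank '[{"grip":0.7,"travel":[0.003,-0.005,0.025],"yaw":0},{"grip":0.7,"travel":[0.003,-0.005,0.03],"yaw":0},{"grip":0.7,"travel":[0,0,0.025],"yaw":0},{"grip":0.7,"travel":[0,0,0.015],"yaw":0},{"grip":0.7,"travel":[0,0,0.010],"yaw":0},{"grip":0.7,"travel":[0,0,0],"yaw":0},{"grip":0.1,"travel":[0,0,0],"yaw":0},{"grip":0.1,"travel":[0,0,0],"yaw":0},{"grip":0.1,"travel":[0,0,0],"yaw":0},{"grip":0.1,"travel":[0,0,0],"yaw":0},{"grip":0.1,"travel":[0,0,0],"yaw":0},{"grip":0.1,"travel":[0,0,0],"yaw":0}]' 60
python3 d.py .5974 -.1232 .06
```

```text
time_s: 17.83
position: [0.5912, -0.122, 0.0486]
tool_rot: [-0.211, 0.977, -0.0, 0.001]
force: [-0.6, 0.2, 1.9]
gripper_width: 0.487
finger_force: 60.4
t 17.8333 pos [ 0.5912 -0.122   0.0486] w 0.487 force [-0.6  0.2  1.9] ytool [-0.413  0.911 -0.001]
[ 0.5974 -0.1232  0.06  ] delta mm [ -5.2  -3.7 -11.4] rows 1 per [ -5.2   -3.69 -11.38]
```

```bash
python3 -m crank '[{"grip":0.1,"travel":[0,0,-0.005],"yaw":0},{"grip":0.1,"travel":[-0.0022,-0.0015,-0.005],"yaw":0},{"grip":0.1,"travel":[-0.003,-0.0022,0],"yaw":0},{"grip":0.1,"travel":[0,0,0],"yaw":0},{"grip":0.1,"travel":[0,0,0.004],"yaw":0},{"grip":0.1,"travel":[0,0,0.004],"yaw":0},{"grip":0.1,"travel":[0,0,0.002],"yaw":0},{"grip":0.1,"travel":[0,0,0],"yaw":0},{"grip":0.1,"travel":[0,0,0],"yaw":0}]'
python3 -m crank '[{"grip":0.68,"travel":[0,0,0],"yaw":0},{"grip":0.68,"travel":[0,0,0],"yaw":0},{"grip":0.68,"travel":[0,0,0],"yaw":0},{"grip":0.68,"travel":[0,0,0],"yaw":0},{"grip":0.68,"travel":[0,0,-0.02],"yaw":0},{"grip":0.68,"travel":[0,0,-0.04],"yaw":0},{"grip":0.68,"travel":[0,0,-0.04],"yaw":0},{"grip":0.68,"travel":[0,0,0],"yaw":0},{"grip":0.68,"travel":[0,0,0],"yaw":0}]'
python3 tilt.py; python3 d.py .4555 .1515 .155
```

```text
time_s: 18.58
position: [0.5973, -0.1229, 0.0485]
tool_rot: [-0.212, 0.977, -0.0, 0.001]
force: [-1.0, 2.3, 6.4]
gripper_width: 0.488
finger_force: 61.4
time_s: 19.33
position: [0.5985, -0.1234, 0.1507]
tool_rot: [-0.211, 0.977, -0.001, 0.003]
force: [-0.0, -0.2, -1.2]
gripper_width: 0.677
finger_force: 0.0
[186.  71.] 1983 top mid [ 0.5329 -0.2105  0.0837] n [ 0.    -0.003  1.   ] tilt 0.003 0.83
[285. 104.] 1664 top mid [ 0.5238 -0.134   0.0837] n [-0.002  0.004  1.   ] tilt 0.004 0.91
[268. 193.] 1458 top mid [ 0.5933 -0.116   0.0836] n [-0.004  0.004  1.   ] tilt 0.005 0.8
[ 10. 249.] 567 top mid [ 0.7362 -0.3005  0.08  ] n [0.014 0.032 0.999] tilt 0.035 0.76
t 19.3833 pos [ 0.5971 -0.1231  0.1483] w 0.682 force [-1.2  0.8 -1.3] ytool [-0.413  0.911 -0.   ]
[0.4555 0.1515 0.155 ] delta mm [ 15.6 308.6  -6.8] rows 8 per [ 1.95 38.58 -0.85]
```

Three now stand upright at the same height. Next is bottle E, with a lower and firmer grasp.

```bash
python3 -m crank '[{"grip":0.7,"travel":[0.0017,0.0343,-0.001],"yaw":0},{"grip":0.7,"travel":[0.0017,0.0343,-0.001],"yaw":0},{"grip":0.9,"travel":[0.0017,0.0343,-0.001],"yaw":0},{"grip":0.9,"travel":[0.0017,0.0343,-0.001],"yaw":0},{"grip":0.9,"travel":[0.0017,0.0343,-0.001],"yaw":0},{"grip":0.9,"travel":[0.0017,0.0343,-0.001],"yaw":0},{"grip":0.9,"travel":[0.0017,0.0343,0],"yaw":0},{"grip":0.9,"travel":[0.0017,0.0343,0],"yaw":0},{"grip":0.9,"travel":[0.0017,0.0343,0],"yaw":0},{"grip":0.9,"travel":[0,0,0],"yaw":0},{"grip":0.9,"travel":[0,0,0],"yaw":0},{"grip":0.9,"travel":[0,0,0],"yaw":0}]'
python3 tilt.py; python3 d.py .4555 .1515 .08 .4555 .1515 .039
```

```text
time_s: 20.38
position: [0.4548, 0.1512, 0.1527]
tool_rot: [-0.212, 0.977, -0.0, -0.001]
force: [0.6, -0.4, -0.3]
gripper_width: 0.902
finger_force: 0.0
[258. 192.] 1270 top mid [0.454  0.1521 0.0759] n [-0.006 -0.002  1.   ] tilt 0.007 0.85
[411. 263.] 876 top mid [0.4566 0.3048 0.0755] n [-0.006 -0.008  1.   ] tilt 0.01 0.97
t 20.4333 pos [0.4551 0.1508 0.1528] w 0.896 force [ 0.3 -0.1 -0.4] ytool [-0.413  0.911 -0.   ]
[0.4555 0.1515 0.08  ] delta mm [-0.8  0.5 72.8] rows 2 per [-0.38  0.24 36.41]
[0.4555 0.1515 0.039 ] delta mm [-0.1  0.  41. ] rows 2 per [-4.00e-02  1.00e-02  2.05e+01]
```

```bash
python3 -m crank '[{"grip":0.9,"travel":[0,0.0007,0.03],"yaw":0},{"grip":0.9,"travel":[0,0,0.035],"yaw":0},{"grip":0.9,"travel":[0,0,0.030],"yaw":0},{"grip":0.9,"travel":[0,0,0.019],"yaw":0},{"grip":0.9,"travel":[0,0,0],"yaw":0},{"grip":0.1,"travel":[0,0,0],"yaw":0},{"grip":0.1,"travel":[0,0,0],"yaw":0},{"grip":0.1,"travel":[0,0,0],"yaw":0},{"grip":0.1,"travel":[0,0,0],"yaw":0},{"grip":0.1,"travel":[0,0,0],"yaw":0},{"grip":0.1,"travel":[0,0,0],"yaw":0},{"grip":0.1,"travel":[0,0,0],"yaw":0}]' 60
python3 -m crank '[{"grip":0.1,"travel":[0,0,-0.01],"yaw":0},{"grip":0.1,"travel":[0,0,-0.02],"yaw":0},{"grip":0.1,"travel":[0,0,-0.030],"yaw":0},{"grip":0.1,"travel":[0,0,-0.030],"yaw":0},{"grip":0.1,"travel":[0,0,-0.015],"yaw":0},{"grip":0.1,"travel":[0,0,0],"yaw":0},{"grip":0.1,"travel":[0,0,0],"yaw":0}]'
python3 d.py .4474 -.1475 .150
```

```text
time_s: 21.43
position: [0.4566, 0.1528, 0.0418]
tool_rot: [-0.212, 0.977, 0.0, 0.002]
force: [0.1, 0.2, 6.2]
gripper_width: 0.482
finger_force: 60.6
time_s: 22.02
position: [0.4553, 0.1527, 0.1457]
tool_rot: [-0.211, 0.977, 0.001, 0.001]
force: [-0.2, 0.0, -1.2]
gripper_width: 0.481
finger_force: 60.9
t 22.0167 pos [0.4553 0.1527 0.1457] w 0.481 force [-0.2  0.  -1.2] ytool [-0.413  0.911  0.001]
[ 0.4474 -0.1475  0.15  ] delta mm [ 131.1 -270.2   -5. ] rows 8 per [ 16.39 -33.77  -0.62]
```

```bash
python3 -m crank '[{"grip":0.1,"travel":[0.0131,-0.0270,-0.001],"yaw":0},{"grip":0.1,"travel":[0.0131,-0.0270,-0.001],"yaw":0},{"grip":0.1,"travel":[0.0131,-0.0270,-0.001],"yaw":0},{"grip":0.1,"travel":[0.0131,-0.0270,-0.001],"yaw":0},{"grip":0.1,"travel":[0.0131,-0.0270,0],"yaw":0},{"grip":0.1,"travel":[0.0131,-0.0270,0],"yaw":0},{"grip":0.1,"travel":[0.0131,-0.0270,0],"yaw":0},{"grip":0.1,"travel":[0.0131,-0.0270,0],"yaw":0},{"grip":0.1,"travel":[0.0131,-0.0270,0],"yaw":0},{"grip":0.1,"travel":[0.0131,-0.0270,0],"yaw":0},{"grip":0.1,"travel":[0,0,0],"yaw":0},{"grip":0.1,"travel":[0,0,0],"yaw":0}]'
python3 -m crank '[{"grip":0.1,"travel":[0,0,0],"yaw":0}]'
python3 d.py .4474 -.1475 .05
```

```text
time_s: 23.02
position: [0.446, -0.1488, 0.1472]
tool_rot: [-0.21, 0.978, 0.001, -0.001]
force: [-0.6, 0.1, -1.9]
gripper_width: 0.482
finger_force: 61.1
time_s: 23.1
position: [0.4465, -0.1475, 0.1476]
tool_rot: [-0.211, 0.978, 0.001, -0.001]
force: [-0.2, 1.0, -0.3]
gripper_width: 0.484
finger_force: 61.1
t 23.1 pos [ 0.4465 -0.1475  0.1476] w 0.484 force [-0.2  1.  -0.3] ytool [-0.412  0.911  0.001]
[ 0.4474 -0.1475  0.05  ] delta mm [-1.  -0.5 97.6] rows 3 per [-0.34 -0.16 32.53]
```

```bash
python3 -m crank '[{"grip":0.1,"travel":[-0.001,0,0.02],"yaw":0},{"grip":0.1,"travel":[0,0,0.03],"yaw":0},{"grip":0.1,"travel":[0,0,0.02],"yaw":0},{"grip":0.1,"travel":[0,0,0.015],"yaw":0},{"grip":0.1,"travel":[0,0,0.007],"yaw":0},{"grip":0.1,"travel":[0,0,0.003],"yaw":0},{"grip":0.1,"travel":[0,0,0],"yaw":0},{"grip":0.1,"travel":[0,0,0],"yaw":0}]'
python3 -m crank '[{"grip":0.1,"travel":[0,0,0.002],"yaw":0},{"grip":0.1,"travel":[0,0,0],"yaw":0}]'
```

```text
time_s: 23.77
position: [0.4489, -0.1471, 0.0545]
tool_rot: [-0.212, 0.977, -0.0, 0.001]
force: [-0.9, -0.7, -1.1]
gripper_width: 0.484
finger_force: 61.1
time_s: 23.93
position: [0.4486, -0.1473, 0.0522]
tool_rot: [-0.211, 0.977, -0.0, 0.001]
force: [-0.1, -0.3, -0.7]
gripper_width: 0.482
finger_force: 61.1
```

```bash
python3 -m crank '[{"grip":0.1,"travel":[0,0,0.002],"yaw":0},{"grip":0.1,"travel":[0,0,0.001],"yaw":0},{"grip":0.1,"travel":[0,0,0],"yaw":0}]'
python3 -m crank '[{"grip":0.68,"travel":[0,0,0],"yaw":0},{"grip":0.68,"travel":[0,0,0],"yaw":0},{"grip":0.68,"travel":[0,0,0],"yaw":0},{"grip":0.68,"travel":[0,0,0],"yaw":0},{"grip":0.68,"travel":[0,0,-0.02],"yaw":0},{"grip":0.68,"travel":[0,0,-0.04],"yaw":0},{"grip":0.68,"travel":[0,0,-0.04],"yaw":0},{"grip":0.68,"travel":[0,0,-0.02],"yaw":0},{"grip":0.68,"travel":[0,0,0],"yaw":0},{"grip":0.68,"travel":[0,0,0],"yaw":0}]'
python3 tilt.py; python3 d.py
python3 - <<'E'
from h import *
p=r.read_camera("top");W=world(p);hsv=cv2.cvtColor(p["color"],cv2.COLOR_BGR2HSV)
m=(hsv[...,0]<25)&(hsv[...,1]>120)&(W[...,2]>.1)&(W[...,1]<-.2)&(W[...,1]>-.45);w=W[m]
c,s=np.cos(.1605),np.sin(.1605);L=(w[:,:2]-[.5422,-.2578])@np.array([[c,-s],[s,c]])
print(len(w));
for z in(.12,.14,.16,.18,.20,.21,.22):
    k=abs(w[:,2]-z)<.005
    if k.sum(): print(z,k.sum(),"y' ",np.percentile(L[k,1],[2,50,98]).round(3),"x'",np.percentile(L[k,0],[2,98]).round(3))
E
```

```text
time_s: 24.18
position: [0.4489, -0.1473, 0.0498]
tool_rot: [-0.211, 0.977, -0.0, 0.001]
force: [-1.1, 1.7, 6.0]
gripper_width: 0.481
finger_force: 61.8
time_s: 25.02
position: [0.4489, -0.1473, 0.1698]
tool_rot: [-0.211, 0.977, -0.0, 0.001]
force: [-0.4, 0.7, -0.9]
gripper_width: 0.677
finger_force: 0.0
[258. 186.] 1273 top mid [ 0.4463 -0.1477  0.0836] n [-0.011 -0.004  1.   ] tilt 0.011 0.8
[158. 238.] 1116 top mid [ 0.532  -0.2109  0.0837] n [-0.002  0.011  1.   ] tilt 0.011 0.69
[237. 261.] 1121 top mid [ 0.5233 -0.1344  0.0836] n [-0.009 -0.008  1.   ] tilt 0.012 0.73
[227. 320.] 885 top mid [ 0.5902 -0.1163  0.0835] n [-0.021 -0.012  1.   ] tilt 0.024 0.63
t 25.0667 pos [ 0.448  -0.1471  0.1684] w 0.676 force [-0.3  0.2 -1.2] ytool [-0.413  0.911  0.001]
1384
0.12 23 y'  [-0.061 -0.041 -0.016] x' [-0.126  0.121]
0.14 38 y'  [-0.062 -0.044  0.021] x' [-0.127  0.212]
0.16 44 y'  [-0.051  0.004  0.018] x' [-0.126  0.235]
0.18 14 y'  [-0.048 -0.035  0.011] x' [-0.123  0.223]
0.2 318 y'  [-0.084 -0.076 -0.004] x' [-0.12   0.215]
0.21 601 y'  [-0.079 -0.06  -0.026] x' [-0.123  0.198]
0.22 154 y'  [-0.058 -0.046 -0.04 ] x' [-0.12   0.108]
```

All four stand upright in the case and the lid is open. Now close the lid: shut the gripper, go over the lid and down behind it.

```bash
python3 -m crank '[{"grip":0.68,"travel":[0,0,-0.035],"yaw":0},{"grip":0.3,"travel":[0,0,-0.035],"yaw":0},{"grip":0,"travel":[0,0,-0.035],"yaw":0},{"grip":0,"travel":[0,0,-0.01],"yaw":0},{"grip":0,"travel":[0,0,0],"yaw":0}]' 40
cat > lid.py <<'E'
from h import *
import subprocess,sys
a=np.array(list(map(float,sys.argv[1:]))).reshape(-1,2);c,s=np.cos(.1605),np.sin(.1605)
A=[]
for y,z in a: A+=[f"{.5422-.02*c-y*s:.4f}",f"{-.2578-.02*s+y*c:.4f}",f"{z:.4f}"]
print(subprocess.run(["python3","d.py"]+A,capture_output=True,text=True).stdout)
E
python3 lid.py -.14 .283 -.14 .18 -.095 .183 -.05 .199 -.004 .202 .042 .192 .083 .169 .115 .134 .135 .092
```

```text
time_s: 25.53
position: [0.4493, -0.1477, 0.2858]
tool_rot: [-0.211, 0.977, -0.001, 0.002]
force: [0.3, -0.5, -0.2]
gripper_width: 0.115
finger_force: 0.0
t 25.5333 pos [ 0.4493 -0.1477  0.2858] w 0.115 force [ 0.3 -0.5 -0.2] ytool [-0.413  0.911 -0.002]
[ 0.5448 -0.3992  0.283 ] delta mm [  16.9 -268.5    3.4] rows 7 per [  2.42 -38.35   0.49]
[ 0.5448 -0.3992  0.18  ] delta mm [  0.3   0.3 103. ] rows 3 per [ 0.11  0.08 34.33]
[ 0.5376 -0.3548  0.183 ] delta mm [-11.8  43.4  -3.1] rows 2 per [-5.9  21.7  -1.53]
[ 0.5304 -0.3104  0.199 ] delta mm [-11.8  43.4 -16.1] rows 2 per [-5.92 21.69 -8.03]
[ 0.5231 -0.2649  0.202 ] delta mm [-12.2  44.4  -3.1] rows 2 per [-6.08 22.22 -1.53]
[ 0.5157 -0.2195  0.192 ] delta mm [-12.   44.4   9.9] rows 2 per [-5.99 22.21  4.97]
[ 0.5092 -0.1791  0.169 ] delta mm [-10.7  39.5  22.9] rows 2 per [-5.34 19.77 11.47]
[ 0.5041 -0.1475  0.134 ] delta mm [-8.3 31.  35. ] rows 2 per [-4.14 15.49 17.48]
[ 0.5009 -0.1277  0.092 ] delta mm [-5.1 19.5 42. ] rows 2 per [-2.56  9.73 20.98]
```

```bash
python3 -m crank '[{"grip":0,"travel":[0.0021,-0.0336,0],"yaw":0},{"grip":0,"travel":[0.0021,-0.0336,0],"yaw":0},{"grip":0,"travel":[0.0021,-0.0336,0],"yaw":0},{"grip":0,"travel":[0.0021,-0.0336,0],"yaw":0},{"grip":0,"travel":[0.0021,-0.0336,0],"yaw":0},{"grip":0,"travel":[0.0021,-0.0336,0],"yaw":0},{"grip":0,"travel":[0.0021,-0.0336,0],"yaw":0},{"grip":0,"travel":[0.0021,-0.0336,0],"yaw":0},{"grip":0,"travel":[0,0,0],"yaw":0},{"grip":0,"travel":[0,0,0],"yaw":0},{"grip":0,"travel":[0,0,0],"yaw":0}]'
python3 lid.py -.14 .28 -.14 .18 -.095 .183
```

```text
time_s: 26.45
position: [0.5436, -0.3989, 0.2814]
tool_rot: [-0.211, 0.977, 0.001, -0.001]
force: [-0.0, 1.1, 0.7]
gripper_width: -0.001
finger_force: 0.0
t 26.45 pos [ 0.5436 -0.3989  0.2814] w -0.001 force [-0.   1.1  0.7] ytool [-0.413  0.911  0.003]
[ 0.5448 -0.3992  0.28  ] delta mm [-1.  -0.8  1.3] rows 1 per [-0.97 -0.76  1.35]
[ 0.5448 -0.3992  0.18  ] delta mm [ -0.2  -0.3 100. ] rows 3 per [-0.08 -0.1  33.33]
[ 0.5376 -0.3548  0.183 ] delta mm [-11.8  43.4  -2.9] rows 2 per [-5.88 21.71 -1.45]
```

```bash
python3 -m crank '[{"grip":0,"travel":[0,0,0.03],"yaw":0},{"grip":0,"travel":[0,0,0.035],"yaw":0},{"grip":0,"travel":[0,0,0.035],"yaw":0},{"grip":0,"travel":[0,0,0],"yaw":0}]'
python3 -m crank '[{"grip":0,"travel":[-0.003,0.011,0],"yaw":0},{"grip":0,"travel":[-0.003,0.011,0],"yaw":0},{"grip":0,"travel":[-0.003,0.011,-0.001],"yaw":0},{"grip":0,"travel":[-0.003,0.011,-0.002],"yaw":0},{"grip":0,"travel":[-0.003,0.011,-0.004],"yaw":0},{"grip":0,"travel":[-0.003,0.011,-0.004],"yaw":0},{"grip":0,"travel":[-0.003,0.011,-0.004],"yaw":0},{"grip":0,"travel":[-0.003,0.011,-0.004],"yaw":0}]'
python3 lid.py -.05 .199 -.004 .202 .042 .192 .083 .169 .115 .134 .135 .092
```

```text
time_s: 26.78
position: [0.5395, -0.3944, 0.1749]
tool_rot: [-0.212, 0.977, 0.006, -0.005]
force: [-0.9, 1.2, -3.1]
gripper_width: 0.002
finger_force: 0.0
time_s: 27.45
position: [0.5294, -0.3079, 0.2036]
tool_rot: [-0.211, 0.977, -0.0, 0.0]
force: [0.6, -0.1, -0.0]
gripper_width: 0.001
finger_force: 0.0
t 27.45 pos [ 0.5294 -0.3079  0.2036] w 0.001 force [ 0.6 -0.1 -0. ] ytool [-0.413  0.911 -0.001]
[ 0.5304 -0.3104  0.199 ] delta mm [ 0.1 -2.7  4.6] rows 1 per [ 0.07 -2.67  4.65]
[ 0.5231 -0.2649  0.202 ] delta mm [-12.2  44.4  -3. ] rows 2 per [-6.08 22.22 -1.51]
[ 0.5157 -0.2195  0.192 ] delta mm [-12.   44.4  10. ] rows 2 per [-6.01 22.2   4.99]
[ 0.5092 -0.1791  0.169 ] delta mm [-10.8  39.5  23. ] rows 2 per [-5.38 19.74 11.49]
[ 0.5041 -0.1475  0.134 ] delta mm [-8.4 30.9 35. ] rows 2 per [-4.2  15.45 17.49]
[ 0.5009 -0.1277  0.092 ] delta mm [-5.2 19.4 42. ] rows 2 per [-2.62  9.69 21.  ]
```

```bash
cat > ll.py <<'E'
from h import *
p=r.read_camera("top");W=world(p);hsv=cv2.cvtColor(p["color"],cv2.COLOR_BGR2HSV)
c,s=np.cos(.1605),np.sin(.1605);L=(W[...,:2]-[.5422,-.2578])@np.array([[c,-s],[s,c]])
m=(hsv[...,0]<25)&(hsv[...,1]>120)&(W[...,2]>.03)&(abs(L[...,0])<.13)&(abs(L[...,1]-.05)<.17)
y=L[m][:,1];z=W[m][:,2]
for a in np.arange(-.12,.2,.02):
    k=(y>=a)&(y<a+.02)
    if k.sum()>5: print(a.round(2),k.sum(),np.percentile(z[k],[5,50,95]).round(3))
E
python3 ll.py
```

```text
-0.1 25 [0.199 0.202 0.205]
-0.08 309 [0.132 0.205 0.209]
-0.06 315 [0.107 0.213 0.222]
-0.04 141 [0.038 0.045 0.318]
-0.02 46 [0.044 0.098 0.371]
0.08 17 [0.041 0.043 0.048]
0.1 17 [0.042 0.045 0.051]
0.12 14 [0.041 0.046 0.049]
0.14 14 [0.042 0.045 0.05 ]
0.16 154 [0.039 0.046 0.05 ]
```

```bash
python3 - <<'E'
from h import *
s=r.read_camera("side");t=r.read_camera("top")
im=np.zeros((500,800,3),'u1');im[:,:400]=cv2.resize(s["color"][100:225,230:330],(400,500),interpolation=cv2.INTER_CUBIC);im[:400,400:]=cv2.resize(t["color"][120:240,280:400],(400,400),interpolation=cv2.INTER_CUBIC)
cv2.imwrite("pics/lid1.png",im)
E
```

```text
(no output)
```

View pics/lid1.png

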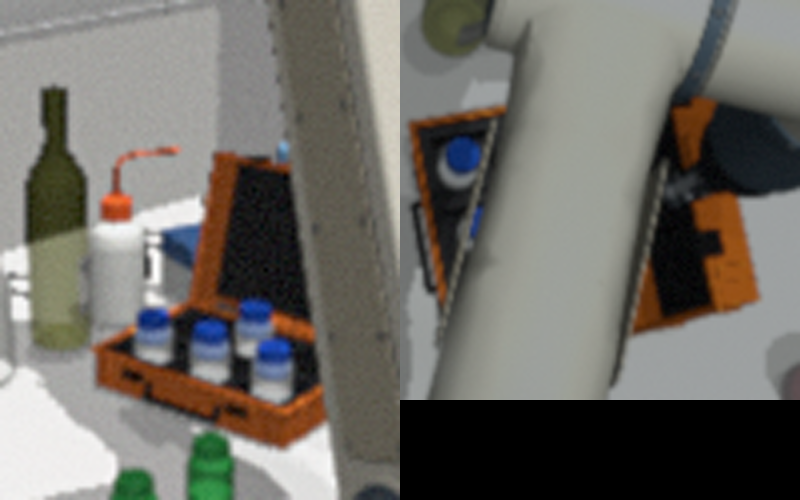

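Top crop: the lid's free edge strip is still at (730,200), and the fingertips are near (685,185), apparently past it. I'll check with the wrist camera.

```bash
python3 - <<'E'
from h import *
p,W=wrist();t=r.read_camera("top");V=world(t)
cv2.imwrite("pics/lid2.png",p["color"])
c,s=np.cos(.1605),np.sin(.1605)
def L(A): return np.c_[(A[:,:2]-[.5422,-.2578])@np.array([[c,-s],[s,c]]),A[:,2]]
hsv=cv2.cvtColor(p["color"],cv2.COLOR_BGR2HSV)
m=(hsv[...,0]<25)&(hsv[...,1]>120)&(p["range_z"]>0);q=L(W[m]);print(len(q),np.percentile(q,[1,10,50,90,99],axis=0).round(3))
E
python3 d.py
```

```text
26620 [[-0.128 -0.258  0.023]
 [-0.122 -0.084  0.045]
 [-0.07  -0.06   0.204]
 [ 0.027  0.031  0.214]
 [ 0.164  0.175  0.222]]
t 27.7 pos [ 0.5294 -0.309   0.2026] w -0.001 force [ 0.1 -0.5 -0.6] ytool [-0.413  0.911  0.   ]
```

View pics/lid2.png

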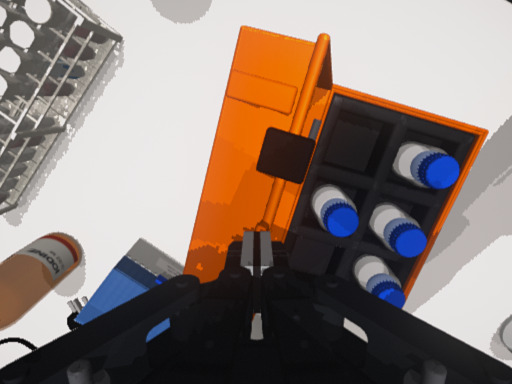

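Wrist view: the lid's free-edge wall is the orange strip at (230,150). The fingertips at (258,235) rode over it without moving it. I'll back off and push lower.

```bash
python3 -m crank '[{"grip":0,"travel":[0,0,-0.035],"yaw":0},{"grip":0,"travel":[0,0,-0.035],"yaw":0},{"grip":0,"travel":[0.006,-0.022,0],"yaw":0},{"grip":0,"travel":[0.006,-0.022,0],"yaw":0},{"grip":0,"travel":[0.006,-0.022,0],"yaw":0},{"grip":0,"travel":[0.006,-0.022,0],"yaw":0},{"grip":0,"travel":[0,0,0],"yaw":0},{"grip":0,"travel":[0,0,0.035],"yaw":0},{"grip":0,"travel":[0,0,0.035],"yaw":0},{"grip":0,"travel":[0,0,0.035],"yaw":0},{"grip":0,"travel":[0,0,0.012],"yaw":0},{"grip":0,"travel":[0,0,0],"yaw":0}]'
python3 ll.py; python3 lid.py -.14 .155 -.10 .155
```

```text
time_s: 28.7
position: [0.5415, -0.3978, 0.1503]
tool_rot: [-0.211, 0.977, 0.003, -0.003]
force: [-0.7, -0.1, 0.1]
gripper_width: 0.001
finger_force: 0.0
-0.1 8 [0.2   0.202 0.206]
-0.08 57 [0.201 0.205 0.209]
-0.04 65 [0.041 0.077 0.172]
-0.02 102 [0.042 0.05  0.109]
0.0 57 [0.039 0.045 0.051]
0.02 17 [0.038 0.044 0.049]
0.04 17 [0.041 0.046 0.588]
0.06 15 [0.041 0.046 0.05 ]
0.08 15 [0.038 0.046 0.051]
0.1 29 [0.039 0.046 0.583]
0.12 27 [0.037 0.045 0.05 ]
0.14 27 [0.04  0.044 0.048]
0.16 178 [0.04  0.046 0.05 ]
t 28.75 pos [ 0.5427 -0.3989  0.1536] w 0.003 force [-0.6 -0.9  1. ] ytool [-0.413  0.911  0.003]
[ 0.5448 -0.3992  0.155 ] delta mm [-1.8 -1.1 -1.4] rows 1 per [-1.82 -1.1  -1.38]
[ 0.5384 -0.3597  0.155 ] delta mm [-10.5  38.6   0.1] rows 1 per [-10.47  38.62   0.09]
```

```bash
python3 -m crank '[{"grip":0,"travel":[-0.003,0.011,0],"yaw":0},{"grip":0,"travel":[-0.003,0.011,0],"yaw":0},{"grip":0,"travel":[-0.003,0.011,0],"yaw":0},{"grip":0,"travel":[-0.003,0.011,0],"yaw":0}]'
python3 -m crank '[{"grip":0,"travel":[-0.003,0.011,0],"yaw":0}]'
python3 -m crank '[{"grip":0,"travel":[-0.003,0.011,0],"yaw":0}]'
python3 ll.py
```

```text
time_s: 29.08
position: [0.5378, -0.3554, 0.1587]
tool_rot: [-0.211, 0.977, -0.002, 0.002]
force: [0.4, -5.9, 4.9]
gripper_width: -0.001
finger_force: 3.0
time_s: 29.17
position: [0.5365, -0.3453, 0.16]
tool_rot: [-0.211, 0.977, -0.004, 0.002]
force: [-0.0, -5.5, 4.2]
gripper_width: 0.002
finger_force: 2.6
time_s: 29.25
position: [0.5348, -0.3339, 0.1601]
tool_rot: [-0.211, 0.977, -0.004, 0.003]
force: [0.5, -4.1, 3.9]
gripper_width: -0.004
finger_force: 2.2
-0.06 260 [0.101 0.215 0.218]
-0.04 213 [0.055 0.216 0.224]
-0.02 72 [0.151 0.22  0.227]
0.04 9 [0.042 0.045 0.05 ]
0.06 21 [0.042 0.048 0.58 ]
0.08 18 [0.043 0.047 0.133]
0.1 17 [0.041 0.047 0.049]
0.12 15 [0.042 0.046 0.049]
0.14 13 [0.039 0.045 0.047]
0.16 193 [0.04  0.046 0.05 ]
```

```bash
python3 lid.py -.052 .172 -.011 .184 .030 .177 .066 .157 .096 .128 .115 .088
```

```text
t 29.3 pos [ 0.5345 -0.3315  0.1598] w -0.001 force [ 0.2 -1.2  2.6] ytool [-0.414  0.91  -0.006]
[ 0.5308 -0.3123  0.172 ] delta mm [ -4.6  19.  -12.3] rows 1 per [ -4.6   18.98 -12.25]
[ 0.5242 -0.2719  0.184 ] delta mm [-10.7  39.4 -12.2] rows 2 per [-5.37 19.72 -6.1 ]
[ 0.5177 -0.2314  0.177 ] delta mm [-10.8  39.6   6.8] rows 2 per [-5.4 19.8  3.4]
[ 0.5119 -0.1958  0.157 ] delta mm [-9.4 34.9 19.8] rows 2 per [-4.68 17.47  9.91]
[ 0.5071 -0.1662  0.128 ] delta mm [-7.8 29.1 28.8] rows 2 per [-3.88 14.56 14.42]
[ 0.5041 -0.1475  0.088 ] delta mm [-4.8 18.5 39.9] rows 2 per [-2.42  9.26 19.95]
```

```bash
python3 -m crank '[{"grip":0,"travel":[-0.0023,0.0095,-0.006],"yaw":0},{"grip":0,"travel":[-0.0023,0.0095,-0.006],"yaw":0},{"grip":0,"travel":[-0.0027,0.0098,-0.003],"yaw":0},{"grip":0,"travel":[-0.0027,0.0098,-0.003],"yaw":0},{"grip":0,"travel":[-0.0027,0.0098,-0.003],"yaw":0},{"grip":0,"travel":[-0.0027,0.0098,-0.003],"yaw":0},{"grip":0,"travel":[-0.0027,0.0099,0.0017],"yaw":0},{"grip":0,"travel":[-0.0027,0.0099,0.0017],"yaw":0}]'
python3 ll.py;python3 lid.py .030 .177 .066 .157 .096 .128 .115 .088
```

```text
time_s: 29.97
position: [0.52, -0.2512, 0.1772]
tool_rot: [-0.211, 0.977, -0.001, 0.001]
force: [0.3, -2.0, 2.4]
gripper_width: -0.0
finger_force: 1.4
-0.04 39 [0.088 0.1   0.113]
-0.02 103 [0.113 0.136 0.154]
0.0 141 [0.124 0.183 0.203]
0.02 290 [0.185 0.219 0.225]
0.04 399 [0.142 0.213 0.22 ]
0.06 151 [0.204 0.209 0.218]
0.16 12 [0.042 0.046 0.049]
t 30.0167 pos [ 0.5196 -0.2493  0.1766] w 0.001 force [-0.2  0.5  1.3] ytool [-0.414  0.91   0.   ]
[ 0.5177 -0.2314  0.177 ] delta mm [-5.7 17.1 -0.4] rows 1 per [-5.68 17.08 -0.42]
[ 0.5119 -0.1958  0.157 ] delta mm [-9.4 34.8 20. ] rows 2 per [-4.72 17.4  10.01]
[ 0.5071 -0.1662  0.128 ] delta mm [-7.8 28.9 29. ] rows 2 per [-3.92 14.46 14.51]
[ 0.5041 -0.1475  0.088 ] delta mm [-5.  18.3 40. ] rows 2 per [-2.48  9.13 20.01]
```

```bash
python3 -m crank '[{"grip":0,"travel":[-0.0028,0.0086,0],"yaw":0},{"grip":0,"travel":[-0.0028,0.0086,0],"yaw":0},{"grip":0,"travel":[-0.0023,0.0087,0.005],"yaw":0},{"grip":0,"travel":[-0.0023,0.0087,0.005],"yaw":0},{"grip":0,"travel":[-0.0023,0.0087,0.005],"yaw":0},{"grip":0,"travel":[-0.0023,0.0087,0.005],"yaw":0},{"grip":0,"travel":[-0.0019,0.0072,0.0073],"yaw":0},{"grip":0,"travel":[-0.0019,0.0072,0.0073],"yaw":0},{"grip":0,"travel":[-0.0019,0.0072,0.0073],"yaw":0},{"grip":0,"travel":[-0.0019,0.0072,0.0073],"yaw":0}]'
python3 ll.py;python3 lid.py .096 .128 .115 .088
```

```text
time_s: 30.85
position: [0.5063, -0.1681, 0.126]
tool_rot: [-0.211, 0.977, 0.0, -0.0]
force: [1.1, 0.9, 1.6]
gripper_width: 0.002
finger_force: 0.9
-0.02 138 [0.088 0.093 0.099]
0.0 178 [0.096 0.102 0.109]
0.02 173 [0.105 0.113 0.12 ]
0.04 171 [0.104 0.124 0.13 ]
0.06 181 [0.116 0.134 0.142]
0.08 195 [0.135 0.145 0.343]
0.1 229 [0.144 0.155 0.285]
0.12 265 [0.151 0.162 0.17 ]
0.14 330 [0.044 0.138 0.154]
0.16 50 [0.043 0.05  0.14 ]
t 30.9 pos [ 0.5052 -0.1669  0.1243] w -0.004 force [-1.1  1.6 -1.8] ytool [-0.413  0.911  0.003]
[ 0.5071 -0.1662  0.128 ] delta mm [-2.  -0.2 -3.7] rows 1 per [-1.98 -0.17 -3.73]
[ 0.5041 -0.1475  0.088 ] delta mm [-5.1 18.1 40. ] rows 2 per [-2.54  9.07 20.02]
```

The lid follows, at about 0.5 rad. The effective contact is about 20 mm above the nominal TCP, so I'll press further down while watching the force.

```bash
python3 -m crank '[{"grip":0,"travel":[-0.0019,0.0072,0.009],"yaw":0},{"grip":0,"travel":[-0.0019,0.0072,0.009],"yaw":0},{"grip":0,"travel":[-0.0012,0.0045,0.010],"yaw":0},{"grip":0,"travel":[-0.0012,0.0045,0.009],"yaw":0}]'
python3 -m crank '[{"grip":0,"travel":[0,0,0.007],"yaw":0},{"grip":0,"travel":[0,0,0.005],"yaw":0}]'
python3 ll.py;python3 d.py
```

```text
time_s: 31.23
position: [0.5024, -0.1444, 0.0889]
tool_rot: [-0.211, 0.977, 0.0, -0.0]
force: [1.4, 0.5, 1.7]
gripper_width: -0.003
finger_force: 0.6
time_s: 31.4
position: [0.5022, -0.1448, 0.0768]
tool_rot: [-0.211, 0.977, 0.0, -0.001]
force: [-0.8, 1.2, 1.5]
gripper_width: 0.001
finger_force: 0.5
0.0 205 [0.089 0.093 0.097]
0.02 203 [0.09  0.095 0.098]
0.04 186 [0.089 0.095 0.1  ]
0.06 170 [0.092 0.097 0.102]
0.08 175 [0.093 0.099 0.163]
0.1 179 [0.095 0.1   0.301]
0.12 200 [0.097 0.101 0.238]
0.14 209 [0.098 0.102 0.15 ]
0.16 257 [0.062 0.098 0.107]
0.18 21 [0.063 0.066 0.07 ]
t 31.45 pos [ 0.5017 -0.145   0.0761] w 0.001 force [-1.  -0.6 -1.4] ytool [-0.413  0.911  0.002]
```

```bash
python3 -m crank '[{"grip":0,"travel":[0,0,0.004],"yaw":0},{"grip":0,"travel":[0,0,0.003],"yaw":0}]'
python3 -m crank '[{"grip":0,"travel":[0,0,0.002],"yaw":0},{"grip":0,"travel":[0,0,0.002],"yaw":0}]'
python3 -m crank '[{"grip":0,"travel":[0,0,0.001],"yaw":0},{"grip":0,"travel":[0,0,0],"yaw":0}]'
python3 ll.py
```

```text
time_s: 31.62
position: [0.5029, -0.1454, 0.0709]
tool_rot: [-0.211, 0.977, -0.0, 0.0]
force: [-0.0, 0.5, -0.1]
gripper_width: 0.006
finger_force: 0.5
time_s: 31.78
position: [0.503, -0.1455, 0.0684]
tool_rot: [-0.211, 0.977, -0.0, 0.0]
force: [-7.9, 6.1, 22.5]
gripper_width: 0.002
finger_force: 11.4
time_s: 31.95
position: [0.503, -0.1454, 0.0685]
tool_rot: [-0.212, 0.977, -0.001, 0.001]
force: [-6.5, 5.1, 16.7]
gripper_width: 0.001
finger_force: 8.1
0.0 169 [0.087 0.092 0.096]
0.02 202 [0.089 0.093 0.096]
0.04 192 [0.087 0.092 0.097]
0.06 170 [0.088 0.093 0.097]
0.08 169 [0.088 0.093 0.098]
0.1 184 [0.087 0.093 0.299]
0.12 198 [0.088 0.093 0.227]
0.14 193 [0.088 0.093 0.146]
0.16 252 [0.051 0.091 0.097]
0.18 28 [0.05  0.055 0.452]
```

The lid is flush: its outer face reads 0.093 m everywhere and the downward push was 22 N. Now I'll retreat and check.

```bash
python3 -m crank '[{"grip":0,"travel":[0,0,-0.02],"yaw":0},{"grip":0,"travel":[0,0,-0.035],"yaw":0},{"grip":0,"travel":[0,0,-0.035],"yaw":0},{"grip":0,"travel":[0,0,-0.035],"yaw":0},{"grip":0,"travel":[0.025,0.005,-0.02],"yaw":0},{"grip":0,"travel":[0.025,0,0],"yaw":0},{"grip":0,"travel":[0.025,0,0],"yaw":0},{"grip":0,"travel":[0.025,0,0],"yaw":0},{"grip":0,"travel":[0,0,0],"yaw":0},{"grip":0,"travel":[0,0,0],"yaw":0},{"grip":0,"travel":[0,0,0],"yaw":0}]'
python3 ll.py
python3 - <<'E'
from h import *
t=r.read_camera("top");V=world(t);caps(t,V);s=r.read_camera("side")
for l in("jar","beaker","mouse_1"):
    d=r.silhouettes(l,t)
    if d: w=V[d[0]["pixels"]&(t["range_z"]>0)];print(l,((w.min(0)+w.max(0))/2).round(3))
im=np.zeros((400,800,3),'u1');im[:,:400]=cv2.resize(t["color"][:,100:484],(400,400));im[:,400:]=cv2.resize(s["color"][100:300,160:360],(400,400))
cv2.imwrite("pics/end.png",im)
E
```

```text
time_s: 32.92
position: [0.4099, -0.1821, 0.2112]
tool_rot: [-0.211, 0.977, -0.0, 0.0]
force: [0.5, 0.6, 0.2]
gripper_width: -0.001
finger_force: 0.0
0.0 134 [0.089 0.092 0.096]
0.02 167 [0.088 0.093 0.097]
0.04 155 [0.089 0.092 0.097]
0.06 147 [0.089 0.093 0.097]
0.08 129 [0.088 0.093 0.097]
0.1 115 [0.089 0.093 0.098]
0.12 136 [0.088 0.093 0.096]
0.14 148 [0.088 0.093 0.097]
0.16 98 [0.054 0.091 0.097]
cap px [ 8. 71.] 219 lo [0.914 0.843 0.098] hi [0.963 0.913 0.114] mid [0.939 0.878 0.106]
cap px [484. 102.] 44 lo [ 0.822 -0.81   0.037] hi [ 0.826 -0.704  0.049] mid [ 0.824 -0.757  0.043]
cap px [370. 124.] 951 lo [ 0.691 -0.415  0.063] hi [ 0.785 -0.298  0.086] mid [ 0.738 -0.356  0.074]
cap px [178. 168.] 41 lo [0.583 0.277 0.071] hi [0.605 0.297 0.081] mid [0.594 0.287 0.076]
cap px [171. 209.] 73 lo [0.444 0.291 0.073] hi [0.472 0.32  0.081] mid [0.458 0.306 0.077]
jar [0.605 0.154 0.039]
beaker [ 0.359 -0.474  0.049]
mouse_1 [0.389 0.47  0.02 ]
```

View pics/end.png

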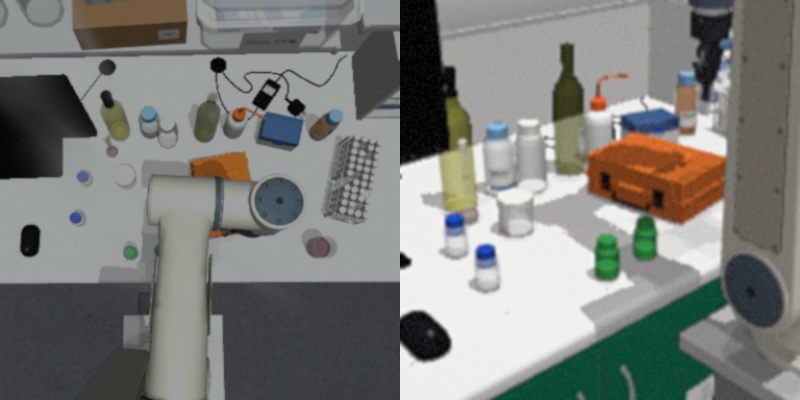

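The case is shut (side crop (655,175)). The two leftover blue bottles at (455,235) and (487,268), the greens, the jar and the other bystanders are unmoved, and the arm is clear.

```bash
python3 -c "
from bench import r;print(r.sign_off())"
```

```text
the job is handed in; nothing more can be done
None
```

The case holds four blue-capped bottles, all measured upright before the lid was pushed fully shut; the two left over and the other bench items stand where they were, one bottle slipped from the gripper and was stood up again in its pocket, and the job was handed in at about 33 s with no verdict returned.

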